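# Nest the returned tubs on the tray and lid them

### The arm

A 6-joint arm with a two-finger parallel gripper is mounted at the origin on the work surface. World frame = base frame: x ahead of the robot, y to its left, z up, the work surface at z = 0. Lengths are in m, angles in degrees, forces in N, time in s.
With the tool pointing down it reaches from about 0.375 to 0.975 m from the base axis. Payload 3.8 kg.
Tool frame: the origin (TCP) lies between the finger pads; the fingertips stand 17 mm ahead of it and the grasp point (between the pads) lies 2 mm behind it; z points along the fingers, y is the direction in which the jaws open and shut (so a half turn about z gives the same grasp; the last joint's range is limited). The gripper opens to 85 mm and grips with 20 to 120 N. Pads are 22 mm wide; open, the fingers measure 114 mm over their backs; the gripper's body (76 mm by 85 mm) begins 54 mm behind the grasp point. The pads swing forward as they close: fully open they stand 13 mm farther back than shut.
Start: joints at [68.474, 15.12, 91.902, -0, 72.978, -2.114], TCP at [0.224, 0.637, 0.248] pointing down, gripper open.
Joint ranges: [-150.88, 150.88], [-54.13, 125.18], [17.81, 147.31], [-75.09, 255.09], [0, 152.58], [-146.25, 146.25]. Speed limits (degrees/s): [147.25, 147.25, 180, 180, 180, 180].

### API

Orientations are given as a 3x3 rotation matrix whose columns are the frame's x, y, z axes.
In Python, from plant import robot gives the robot as it stands.
- The arm moves only by the tool servo_tool, never from a script. Its argument "rows" is a list of rows, each a list of 4 numbers: the shift along the world's x, y, z in mm, then the turn about the world's z in rad. A call has exactly 8 rows; each row is the pose to reach, as a shift and turn from the pose commanded when the call began; what a row does not reach only later rows make up. A row lasts 1/10 s, in which the tool goes at most 50 mm and 8.59 degrees, less where a joint would pass 70% of its speed; a pose out of reach is approached as far as the arm can. A call with a gripper value outside its range is refused whole. "gripper" is the opening, from 0 (shut) to 1 (fully open), set as the call begins (left out, the last holds). The fingers move at their own pace and stop on an object; "newtons" is the grip in N (left out, the last holds). Time passes only in rows, so rows that repeat a pose let the fingers close, or fill a call up. It gives the time, the measured TCP pose, the force and the opening at its end, in the units of the state.
- robot.get_obs(): the state, without advancing time (a new reading comes with each control period).
- robot.grab_frame(name): name is "scene" or "top" or "wrist"; returns the picture (480x640x3 uint8, red, green, blue); there is no depth.
- robot.calibration(name): a dict with "mtx" (3x3 intrinsics, pixels), "pose" (4x4, takes a point from camera to world coordinates); the wrist camera has in their place "T_tool_cam" (4x4, takes a point from camera to tool coordinates, whose origin is the TCP and whose axes are the flange's). Camera axes: x right, y down, z forward; pixel columns grow to the right and rows downward; lengths in m; the calibration is good to about 2 mm. A picture is of the moment at which its call begins: read the wrist's pose just before it. calibration takes no time and is no camera call.
- robot.finish_job(): hands the job in, once; it reports no verdict.
Trained networks look in the newest picture that a camera, given by its name, has taken for a name from the list of things; names that differ only in an ending like _2 or _b are one class to them, and where a whole thing is asked for, a point or a joint stands for the part that bears it (a point fixed in the world has none). Each returns a list of dicts, best first, with "score" (0 to 1); they miss things now and then, are a little off and sometimes report something else, mostly with a low value. They report only what shows in the picture. A call takes as long as a camera call. They do not tell look-alikes from the thing itself.
- robot.cut_out(camera, name): "mask" (480x640 bool, what is visible of it).
- robot.tip_of(camera, name): "location" ([x, y, z] in m, in the coordinates of the camera as it stood for that picture, good to about 4 mm: a listed point, or the origin of a listed thing).
The state is a dict: "t": time; "joint_pos": joint angles; "qd": joint speeds; "tau": joint torques, N m; "ee_pos": TCP position; "tool_rot": TCP orientation; "ft_force": force on the tool from outside, world axes, zero at the start; "ft_torque": the same for the moment, N m; "gripper_width": finger opening in m.
Only numpy, scipy, OpenCV 4.12 (cv2) and the standard library are available. Lean on these libraries where they do the work, as an engineer would, in place of code of your own. Each camera call takes 0.05 s, during which the arm holds its last target.

### The job

Pack the returned set of graded tubs for the kitchen: take the narrowest tub out of the widest one, stand the empty widest tub on the tray, then nest all the other tubs that are there inside it, one in another from wide to narrow, each standing upright on the floor of the one before. Last, set the small lid on the narrowest tub so that it sits seated and level, and leave the other things on the counter where they are.

Things in the scene. Friction and masses are not known exactly. Their poses are not given: they have to be found in the camera images.
- tub_a: widest and lowest of the graded tubs: round, open-topped white plastic, outer diameter 68 mm over its upper 24 mm (a straight collar), tapering below that to 56 mm at the foot; 40 mm high, wall 2.2 mm, floor 4 mm thick. Origin: centre of its underside; z is its axis, up through the mouth. Any narrower tub of the set fits loosely inside any wider one and stands on its floor; nested, the rim of each tub rises at least 18 mm above the rim of the next wider one.
- tub_b: second tub of the set (sometimes absent): round, open-topped white plastic, outer diameter 59 mm over its upper 24 mm (a straight collar), tapering below that to 48 mm at the foot; 54 mm high, wall 2.2 mm, floor 4 mm thick. Origin: centre of its underside; z is its axis, up through the mouth.
- tub_c: third tub of the set (sometimes absent): round, open-topped white plastic, outer diameter 50 mm over its upper 24 mm (a straight collar), tapering below that to 41 mm at the foot; 68 mm high, wall 2.2 mm, floor 4 mm thick. Origin: centre of its underside; z is its axis, up through the mouth.
- tub_d: fourth tub of the set (sometimes absent): round, open-topped white plastic, outer diameter 41 mm over its upper 24 mm (a straight collar), tapering below that to 34 mm at the foot; 82 mm high, wall 2.2 mm, floor 4 mm thick. Origin: centre of its underside; z is its axis, up through the mouth.
- tub_e: narrowest and tallest tub; at the start it stands loose inside tub_a: round, open-topped white plastic, outer diameter 32 mm over its upper 24 mm (a straight collar), tapering below that to 26 mm at the foot; 96 mm high, wall 2.2 mm, floor 4 mm thick. Origin: centre of its underside; z is its axis, up through the mouth.
- lid: small white plastic lid for tub_e: a flat disc 44 mm across and 4 mm thick, under it a locating plug 23 mm across and 5 mm deep that goes loosely into tub_e's mouth (27.6 mm), on top a round knob 18 mm across and 18 mm high. Lies knob up. Origin: centre of the plug's underside; z up through the knob (total height 27 mm; disc from z = 5 to 9 mm, knob from 9 to 27 mm).
- tray_in (a point): low grey square tray, 220 mm outside, wall 5 mm thick and 18 mm high, fixed to the counter; the point is the centre of its inner floor, z up, x and y along its sides.
- meal_tub: bystander: full, closed meal tub, 106 mm across, 60 mm high. Origin: centre of its underside.
- soap: bystander: closed bottle, 54 mm across, 140 mm high. Origin: centre of its underside.
- paper_roll: bystander: upright paper roll, 100 mm across, 90 mm high. Origin: centre of its underside.
There are look-alikes about, which are no part of the job. What is shaped like the tub_d but turquoise or yellow is not meant. What is shaped like the tub_a but turquoise or yellow is not meant.

How it is judged:
By the outcome, as a careful person would: the job done as asked, in the order asked, and still so for the second after the job is handed in, with the robot touching nothing.
Of tub_b, tub_c, tub_d only 2 to 3 are there at a start; the rules pass over those that are not, and their reading is None.
At some moment in a run one of tub_b, tub_c, lid may be knocked a few centimetres aside while the robot is not near it.
It also fails if it takes over 210 s, if anything falls off the work surface, if the arm or the gripper's body presses on something with over 40 N, if the wrist force passes 120 N, or if a joint passes its speed limit or range.

## Working session

There is one attempt and no reset: what is moved stays moved. The work goes in short steps, Python scripts to look and compute and a tool call to move; the robot and the scene stay as the last step left them, time stands still between calls to the robot, and variables do not carry over. Pictures are saved under pics/ and viewed, and the job is handed in when it is done.

Besides the shell and the picture viewer there is one more tool, called after "Request:" as name([rows], argument=value, ...), one row to a line, values as JSON. servo_tool: Moves the arm, as the interface text tells. Its arguments: {"type":"object","properties":{"rows":{"type":"array"},"gripper":{"type":"number"},"newtons":{"type":"number"}},"required":["rows"]}

```bash
ls; mkdir -p pics; python3 - <<'E'
from plant import robot
import cv2
for n in ["scene","top","wrist"]:
    f=robot.grab_frame(n); cv2.imwrite(f"pics/{n}0.png",f[:,:,::-1])
    c=robot.calibration(n); print(n,{k:(v.round(3).tolist() if hasattr(v,'round') else v) for k,v in c.items()})
print(robot.get_obs())
E
```

```text
pics
scene {'mtx': [[467.386, 0.0, 319.522], [0.0, 467.386, 237.648], [0.0, 0.0, 1.0]], 'pose': [[0.758, 0.533, -0.375, 0.926], [0.652, -0.609, 0.452, -0.452], [0.012, -0.587, -0.809, 0.89], [0.0, 0.0, 0.0, 1.0]]}
top {'mtx': [[503.452, 0.0, 311.034], [0.0, 503.452, 241.041], [0.0, 0.0, 1.0]], 'pose': [[-0.012, -0.999, 0.031, 0.49], [-1.0, 0.012, -0.003, 0.026], [0.003, -0.031, -1.0, 1.191], [0.0, 0.0, 0.0, 1.0]]}
wrist {'mtx': [[407.729, 0.0, 322.413], [0.0, 407.729, 242.349], [0.0, 0.0, 1.0]], 'T_tool_cam': [[-0.0, -0.962, -0.274, 0.07], [1.0, -0.0, -0.0, 0.0], [-0.0, -0.274, 0.962, -0.125], [0.0, 0.0, 0.0, 1.0]]}
{'t': 0.15, 'joint_pos': array([ 6.84728776e+01,  1.51603460e+01,  9.19685590e+01, -5.01182527e-04,
        7.29766478e+01, -2.11252912e+00]), 'qd': array([-0.02291879, -0.08470449, -0.28664151,  0.06599356, -0.12772544,
        0.07984511]), 'tau': array([ 1.28797459e-03, -5.15900838e+01, -3.67962277e+01,  2.82549382e-05,
        8.03437026e-03, -1.80208019e-05]), 'ee_pos': array([0.22414467, 0.63608609, 0.24718527]), 'tool_rot': array([[-9.43138859e-01,  3.32398324e-01, -6.68215257e-04],
       [ 3.32398990e-01,  9.43137299e-01, -1.71680508e-03],
       [ 5.95556026e-05, -1.84129966e-03, -9.99998303e-01]]), 'ft_force': array([ 1.06249023, -0.60954296, -0.21329596]), 'ft_torque': array([ 0.01819682, -0.01061752, -0.0171914 ]), 'gripper_width': 0.08559150900632441}
```

View pics/scene0.png

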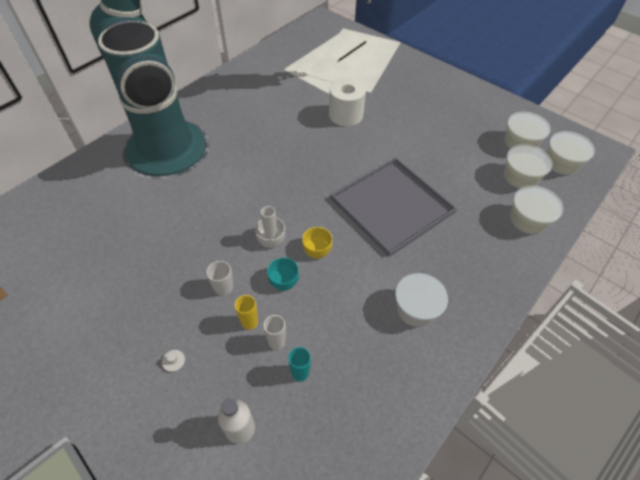

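View pics/top0.png

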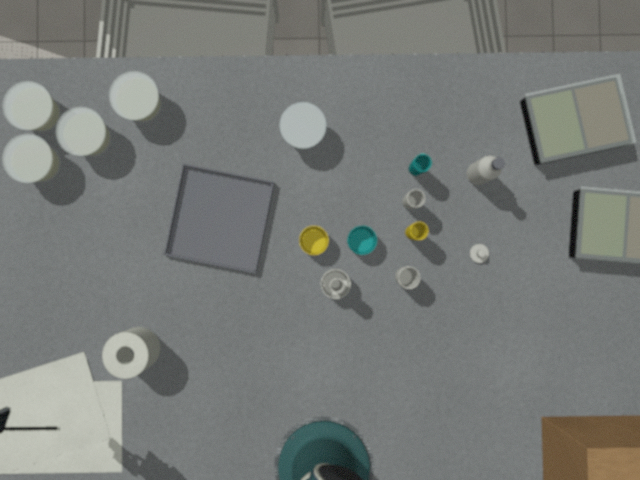

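View pics/wrist0.png

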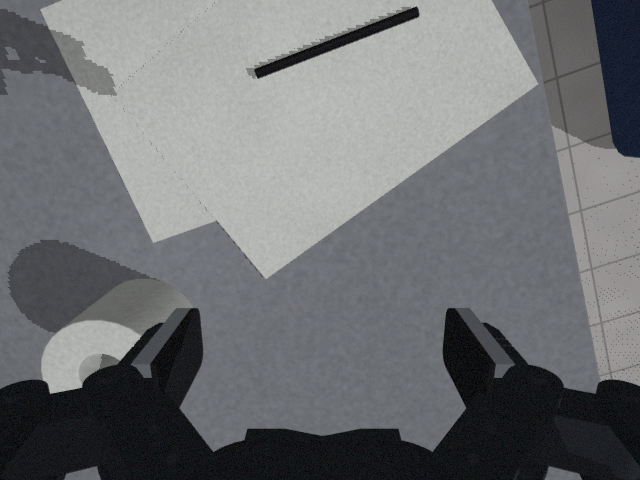

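```bash
cat > h.py <<'E'
from plant import robot
import numpy as np, cv2
def cam_pose(n):
    c=robot.calibration(n)
    if n!="wrist": return c["mtx"],c["pose"]
    o=robot.get_obs(); T=np.eye(4); T[:3,:3]=o["tool_rot"]; T[:3,3]=o["ee_pos"]
    return c["mtx"],T@c["T_tool_cam"]
def pix2w(K,P,u,v,z):
    d=P[:3,:3]@np.linalg.inv(K)@np.array([u,v,1.]); o=P[:3,3]
    return o+d*(z-o[2])/d[2]
def w2pix(K,P,p):
    q=P[:3,:3].T@(np.asarray(p)-P[:3,3]); q=K@q; return q[:2]/q[2]
def snap(n,fn):
    K,P=cam_pose(n); f=robot.grab_frame(n); cv2.imwrite(f"pics/{fn}.png",f[:,:,::-1]); return K,P,f
def find(n,K,P,names):
    for nm in names:
        for r in robot.tip_of(n,nm)[:4]:
            l=np.array(r["location"]); w=P[:3,:3]@l+P[:3,3]; px=K@l
            print(n,nm,round(r["score"],2),w.round(4),(px[:2]/px[2]).round(0))
E
python3 - <<'E'
from h import *
for n in ["top","scene"]:
    K,P,f=snap(n,n+"1"); find(n,K,P,["tub_a","tub_e","tub_b","lid","tray_in"] if n=="scene" else ["tub_a","tub_b","tub_c","tub_d","tub_e","lid","tray_in","meal_tub","soap","paper_roll"])
print(robot.get_obs()["t"])
E
```

```text
top tub_a 0.95 [ 0.4283 -0.0342 -0.0016] [335. 282.]
top tub_a 0.95 [0.5325 0.0183 0.0014] [313. 238.]
top tub_a 0.87 [ 4.367e-01 -1.948e-01  1.000e-04] [403. 278.]
top tub_a 0.82 [ 6.158e-01 -2.106e-01 -4.000e-04] [409. 202.]
top tub_b 0.95 [ 0.4283 -0.0342 -0.0016] [335. 282.]
top tub_b 0.95 [0.5325 0.0183 0.0014] [313. 238.]
top tub_b 0.87 [ 4.367e-01 -1.948e-01  1.000e-04] [403. 278.]
top tub_b 0.82 [ 6.158e-01 -2.106e-01 -4.000e-04] [409. 202.]
top tub_c 0.95 [ 0.4283 -0.0342 -0.0016] [335. 282.]
top tub_c 0.95 [0.5325 0.0183 0.0014] [313. 238.]
top tub_c 0.87 [ 4.367e-01 -1.948e-01  1.000e-04] [403. 278.]
top tub_c 0.82 [ 6.158e-01 -2.106e-01 -4.000e-04] [409. 202.]
top tub_d 0.95 [ 0.4283 -0.0342 -0.0016] [335. 282.]
top tub_d 0.95 [0.5325 0.0183 0.0014] [313. 238.]
top tub_d 0.87 [ 4.367e-01 -1.948e-01  1.000e-04] [403. 278.]
top tub_d 0.82 [ 6.158e-01 -2.106e-01 -4.000e-04] [409. 202.]
top tub_e 0.95 [ 0.4283 -0.0342 -0.0016] [335. 282.]
top tub_e 0.95 [0.5325 0.0183 0.0014] [313. 238.]
top tub_e 0.87 [ 4.367e-01 -1.948e-01  1.000e-04] [403. 278.]
top tub_e 0.82 [ 6.158e-01 
[... 560 characters left out ...]
.000e-04] [303. 374.]
scene tub_e 0.89 [ 0.5446 -0.2158 -0.0041] [249. 323.]
scene tub_e 0.77 [ 0.5304  0.0234 -0.0015] [319. 248.]
scene tub_e 0.74 [ 0.5287 -0.0957  0.0049] [283. 279.]
scene tub_e 0.73 [ 7.014e-01 -2.238e-01  2.000e-04] [303. 374.]
scene tub_b 0.89 [ 0.5446 -0.2158 -0.0041] [249. 323.]
scene tub_b 0.77 [ 0.5304  0.0234 -0.0015] [319. 248.]
scene tub_b 0.74 [ 0.5287 -0.0957  0.0049] [283. 279.]
scene tub_b 0.73 [ 7.014e-01 -2.238e-01  2.000e-04] [303. 374.]
scene lid 0.56 [ 0.492  -0.3747 -0.0032] [172. 363.]
scene lid 0.15 [ 0.7901  0.0372 -0.0049] [416. 310.]
scene tray_in 0.87 [0.5826 0.2394 0.0028] [392. 204.]
scene tray_in 0.56 [ 0.4406 -0.1972 -0.0029] [222. 288.]
1.0
```

```bash
python3 - <<'E'
import cv2,numpy as np
a=cv2.imread("pics/top0.png")[140:320,285:505]; b=cv2.imread("pics/scene0.png")[195:395,140:340]
cv2.imwrite("pics/c1.png",np.hstack([cv2.resize(a,(440,360),interpolation=2),cv2.resize(b,(360,360),interpolation=2)]))
E
```

```text
(no output)
```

View pics/c1.png

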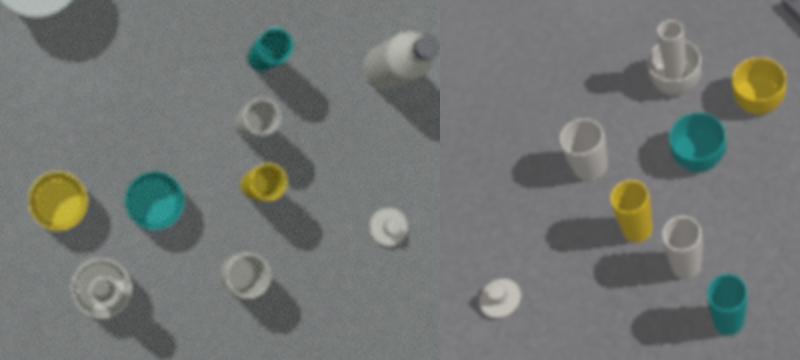

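Request:
servo_tool([
  [14,-47,0,0.04],
  [28,-94,0,0.08],
  [42,-140,0,0.12],
  [56,-187,0,0.17],
  [70,-234,0,0.21],
  [84,-280,0,0.25],
  [98,-327,0,0.3],
  [112,-370,0,0.34],
], gripper=1, newtons=30)

```text
t: 1.8
ee_pos: [0.3364, 0.2647, 0.2486]
tool_rot: [[-1.0, -0.004, 0.001], [-0.004, 1.0, 0.0], [-0.001, 0.0, -1.0]]
ft_force: [1.0, 0.6, -0.4]
gripper_width: 0.0854
```

Request:
servo_tool([
  [13,-45,0,0],
  [27,-90,0,0],
  [40,-135,0,0],
  [54,-180,0,0],
  [67,-225,0,0],
  [80,-265,0,0],
  [92,-298,0,0],
  [92,-298,0,0],
])

```text
t: 2.6
ee_pos: [0.4295, -0.0349, 0.2488]
tool_rot: [[-1.0, 0.004, 0.001], [0.004, 1.0, -0.002], [-0.001, -0.002, -1.0]]
ft_force: [-0.8, 0.6, -0.2]
gripper_width: 0.0855
```

```bash
python3 - <<'E'
from h import *
K,P,f=snap("wrist","w2"); find("wrist",K,P,["tub_e"]); o=robot.get_obs(); print(o["t"],o["ee_pos"],o["tool_rot"].round(3))
E
```

```text
wrist tub_e 0.98 [0.5296 0.0178 0.001 ] [376. 304.]
wrist tub_e 0.93 [ 0.4267 -0.0336  0.0022] [324. 202.]
wrist tub_e 0.91 [ 5.267e-01 -9.440e-02 -5.000e-04] [263. 301.]
wrist tub_e 0.83 [ 0.4415 -0.1978 -0.0033] [150. 217.]
2.7 [ 0.42829057 -0.031936    0.24830638] [[-1.     0.001 -0.   ]
 [ 0.001  1.     0.001]
 [ 0.     0.001 -1.   ]]
```

View pics/w2.png

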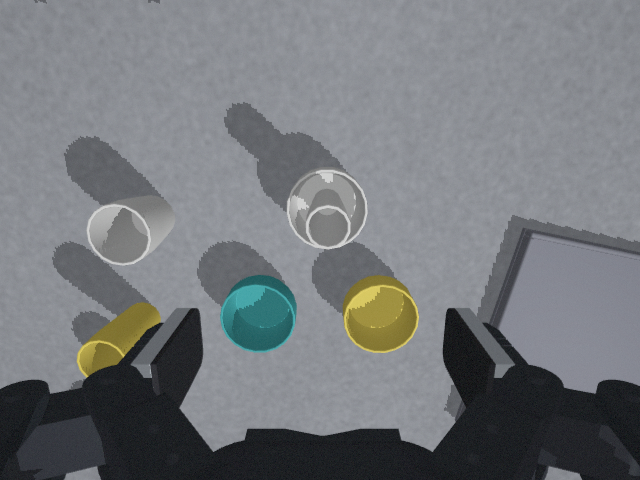

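```bash
cat >> h.py <<'E'
def pick(K,P,items):
    for nm,u,v,z in items: print(nm,pix2w(K,P,u,v,z).round(4)[:2])
def overlay(K,P,f,circs,fn,crop=None,s=2):
    g=f[:,:,::-1].copy()
    if crop: 
        y0,y1,x0,x1=crop
    else: y0,y1,x0,x1=0,480,0,640
    if not crop: s=1
    g=cv2.resize(g[y0:y1,x0:x1],None,fx=s,fy=s,interpolation=cv2.INTER_CUBIC)
    for x,y,z,r in circs:
        t=np.linspace(0,2*np.pi,60)
        pts=np.array([w2pix(K,P,[x+r*np.cos(a),y+r*np.sin(a),z]) for a in t])
        pts=((pts-[x0,y0]+.5)*s-.5)
        cv2.polylines(g,[pts.round().astype(int)],False,(0,0,255),1)
    cv2.imwrite(f"pics/{fn}.png",g)
E
python3 - <<'E'
from h import *
K,P=cam_pose("wrist"); f=cv2.imread("pics/w2.png")[:,:,::-1]
pick(K,P,[("E",328,227,.1),("A",327,209,.04),("Bq",119,235,.054),("Cq",119,235,.068),("Cl",87,235,.068),("Cr",151,235,.068)])
overlay(K,P,f,[(*pix2w(K,P,328,227,.1)[:2],.1,.016),(*pix2w(K,P,327,209,.04)[:2],.04,.034),(*pix2w(K,P,119,235,.068)[:2],.068,.025)],"o2",(130,290,60,400))
E
```

```text
E [ 0.4252 -0.0277]
A [ 0.4244 -0.0277]
Bq [ 0.4428 -0.1964]
Cq [ 0.4391 -0.1892]
Cl [ 0.439 -0.214]
Cr [ 0.4391 -0.1644]
```

View pics/o2.png

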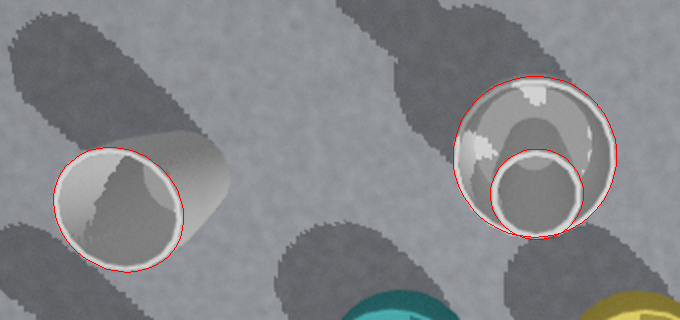

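Request:
servo_tool([
  [-3,4,-30,0],
  [-3,4,-70,0],
  [-3,4,-110,0],
  [-3,4,-140,0],
  [-3,4,-158,0],
  [-3,4,-160,0],
  [-3,4,-160,0],
  [-3,4,-160,0],
], gripper=0.7)

```text
t: 3.5
ee_pos: [0.4265, -0.0269, 0.0897]
tool_rot: [[-1.0, -0.002, 0.002], [-0.002, 1.0, -0.0], [-0.002, -0.0, -1.0]]
ft_force: [1.1, 0.0, 0.8]
gripper_width: 0.0595
```

```bash
python3 - <<'E'
from h import *
K,P,f=snap("wrist","w3"); o=robot.get_obs(); print(o["t"],o["ee_pos"],o["gripper_width"])
E
```

```text
3.55 [ 0.42673959 -0.02711462  0.08992218] 0.05971603340746847
```

View pics/w3.png

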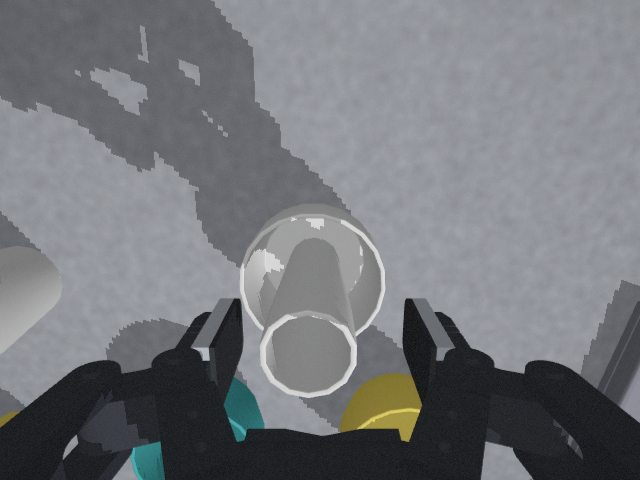

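```bash
python3 - <<'E'
from h import *
K,P=cam_pose("wrist")
pick(K,P,[("E",309,353,.1),("A",312,279,.04)])
C=robot.calibration("wrist")["T_tool_cam"]
for z in (-.012,-.002,.017):
  print(z,w2pix(K,C,[0,0.03,z]),w2pix(K,C,[0,-.03,z]))
E
```

```text
E [ 0.4261 -0.0311]
A [ 0.4243 -0.0317]
-0.012 [417.1306443  357.94768795] [226.12264017 358.02680251]
-0.002 [410.51010928 341.75655113] [232.84260463 341.82960677]
0.017 [400.180373   316.49421617] [243.32741    316.55797834]
```

Request:
servo_tool([
  [1,-4,-2,0],
  [1,-4,-2,0],
  [1,-4,-2,0],
  [1,-4,-2,0],
  [1,-4,-2,0],
  [1,-4,-2,0],
  [1,-4,-2,0],
  [1,-4,-2,0],
])

```text
t: 4.35
ee_pos: [0.4263, -0.0313, 0.0862]
tool_rot: [[-1.0, -0.001, -0.0], [-0.001, 1.0, 0.0], [0.0, 0.0, -1.0]]
ft_force: [0.6, -0.4, 0.3]
gripper_width: 0.0598
```

Request:
servo_tool([
  [0,0,0,0],
  [0,0,0,0],
  [0,0,0,0],
  [0,0,0,0],
  [0,0,0,0],
  [0,0,0,0],
  [0,0,0,0],
  [0,0,0,0],
], gripper=0.2, newtons=30)

```text
t: 5.15
ee_pos: [0.4264, -0.0314, 0.0863]
tool_rot: [[-1.0, -0.001, 0.0], [-0.001, 1.0, -0.0], [-0.0, -0.0, -1.0]]
ft_force: [0.0, 0.8, 1.1]
gripper_width: 0.03
```

```bash
python3 - <<'E'
from h import *
K,P,f=snap("wrist","w4"); o=robot.get_obs(); print(o["t"],o["ee_pos"],o["gripper_width"],o["ft_force"])
E
```

```text
5.2 [ 0.42645668 -0.03139897  0.08635264] 0.030083262367302077 [ 0.62494554 -0.82531564  0.97992651]
```

View pics/w4.png

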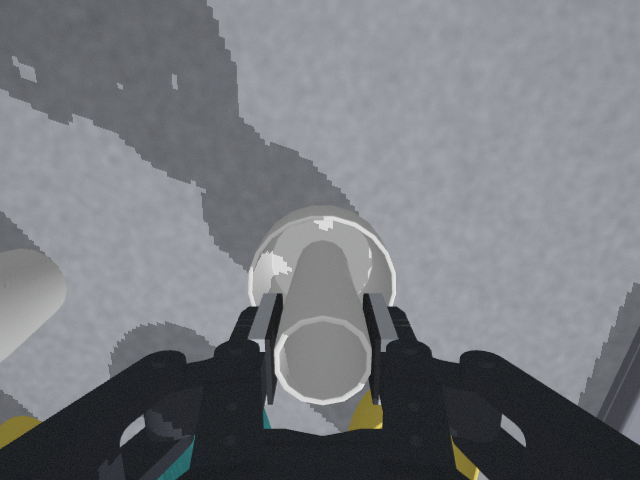

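Request:
servo_tool([
  [0,0,20,0],
  [0,0,50,0],
  [0,0,70,0],
  [0,0,75,0],
  [0,40,75,0],
  [0,80,75,0],
  [0,110,75,0],
  [0,110,75,0],
])

```text
t: 6.0
ee_pos: [0.4254, 0.0812, 0.1601]
tool_rot: [[-1.0, -0.005, -0.002], [-0.005, 1.0, 0.001], [0.002, 0.001, -1.0]]
ft_force: [-0.1, -0.3, -0.5]
gripper_width: 0.0301
```

Request:
servo_tool([
  [0,0,-20,0],
  [0,0,-50,0],
  [0,0,-68,0],
  [0,0,-74,0],
  [0,0,-77,0],
  [0,0,-78,0],
  [0,0,-78,0],
  [0,0,-78,0],
])

```text
t: 6.8
ee_pos: [0.4272, 0.0786, 0.0842]
tool_rot: [[-1.0, -0.001, 0.002], [-0.001, 1.0, 0.0], [-0.002, 0.0, -1.0]]
ft_force: [0.1, 1.4, -0.5]
gripper_width: 0.0301
```

```bash
python3 - <<'E'
from h import *
K,P,f=snap("scene","s5"); o=robot.get_obs(); print(o["t"],o["ee_pos"],o["gripper_width"],o["ft_force"])
cv2.imwrite("pics/s5c.png",cv2.resize(f[150:400,140:480,::-1],None,fx=2,fy=2))
E
```

```text
6.85 [0.42714772 0.07866874 0.08419125] 0.029991695787472135 [ 0.30249057 -0.58863276  0.0576661 ]
```

View pics/s5c.png

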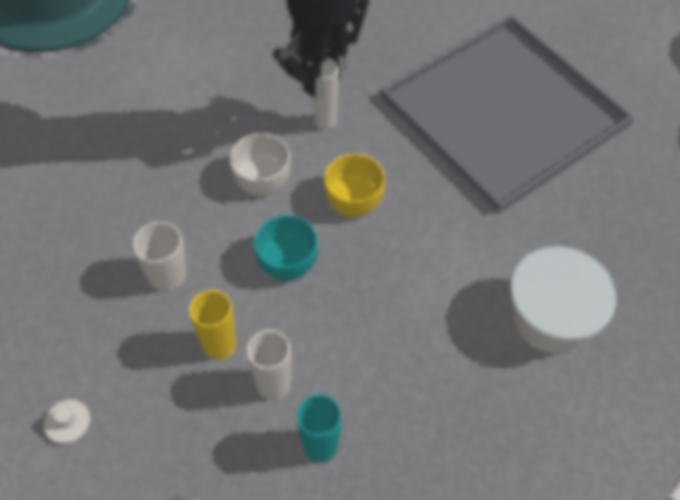

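Request:
servo_tool([
  [0,0,-1,0],
  [0,0,-1,0],
  [0,0,-2,0],
  [0,0,-2,0],
  [0,0,-2,0],
  [0,0,-2,0],
  [0,0,-2,0],
  [0,0,-2,0],
])

```text
t: 7.65
ee_pos: [0.4269, 0.0787, 0.0823]
tool_rot: [[-1.0, -0.001, 0.001], [-0.001, 1.0, 0.0], [-0.001, 0.0, -1.0]]
ft_force: [-1.5, -0.8, 6.6]
gripper_width: 0.0298
```

Request:
servo_tool([
  [0,0,0,0],
  [0,0,0,0],
  [0,0,0,0],
  [0,0,0,0],
  [0,0,0,0],
  [0,0,0,0],
  [0,0,30,0],
  [0,0,60,0],
], gripper=0.7)

```text
t: 8.45
ee_pos: [0.425, 0.0785, 0.1408]
tool_rot: [[-1.0, -0.001, -0.003], [-0.001, 1.0, -0.0], [0.003, -0.0, -1.0]]
ft_force: [0.8, -0.3, -0.1]
gripper_width: 0.0599
```

Request:
servo_tool([
  [0,0,30,0],
  [0,0,50,0],
  [0,-40,60,0],
  [0,-80,60,0],
  [0,-110,60,0],
  [0,-110,60,0],
  [0,-110,60,0],
  [0,-110,60,0],
], gripper=1)

```text
t: 9.25
ee_pos: [0.4262, -0.0308, 0.2011]
tool_rot: [[-1.0, -0.001, -0.0], [-0.001, 1.0, 0.001], [0.0, 0.001, -1.0]]
ft_force: [0.0, 0.5, -0.7]
gripper_width: 0.0857
```

```bash
python3 - <<'E'
from h import *
K,P,f=snap("wrist","w6"); o=robot.get_obs(); print(o["t"],o["ee_pos"],o["gripper_width"],o["ft_force"]); np.save("P6.npy",P)
E
```

```text
9.3 [ 0.42620997 -0.03057327  0.20105786] 0.08538760999426896 [ 0.0479387  -0.05150518 -0.78779002]
```

View pics/w6.png

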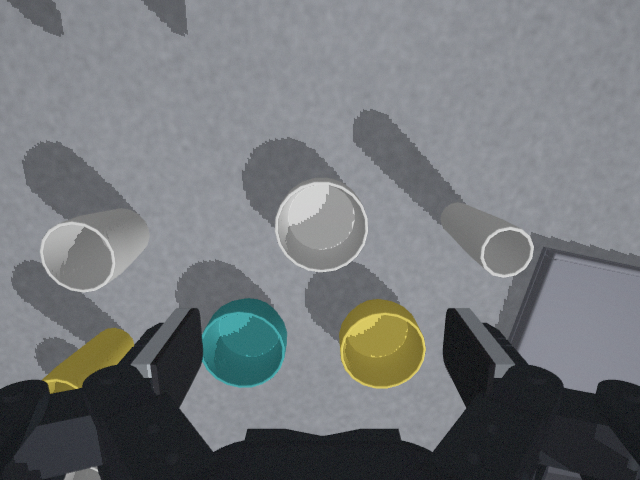

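```bash
python3 - <<'E'
from h import *
K=robot.calibration("wrist")["mtx"]; P=np.load("P6.npy")
pick(K,P,[("A",321.5,226,.04),("E",507,252,.096),("C",78,257,.068)])
E
```

```text
A [ 0.4254 -0.0311]
E [0.4276 0.0787]
C [ 0.44  -0.193]
```

Request:
servo_tool([
  [0,0,-40,0],
  [0,0,-85,0],
  [0,0,-125,0],
  [0,0,-150,0],
  [0,0,-165,0],
  [0,0,-173,0],
  [0,0,-175,0],
  [0,0,-175,0],
])

```text
t: 10.1
ee_pos: [0.4269, -0.031, 0.0267]
tool_rot: [[-1.0, -0.002, 0.001], [-0.002, 1.0, -0.0], [-0.001, -0.0, -1.0]]
ft_force: [0.4, -0.4, 0.1]
gripper_width: 0.0856
```

Request:
servo_tool([
  [0,0,0,0],
  [0,0,0,0],
  [0,0,0,0],
  [0,0,0,0],
  [0,0,0,0],
  [0,0,0,0],
  [0,0,0,0],
  [0,0,0,0],
], gripper=0.6, newtons=30)

```text
t: 10.9
ee_pos: [0.4276, -0.0314, 0.0278]
tool_rot: [[-1.0, -0.001, 0.002], [-0.001, 1.0, 0.0], [-0.002, 0.0, -1.0]]
ft_force: [-0.8, 1.4, 5.6]
gripper_width: 0.0684
```

```bash
python3 - <<'E'
from h import *
K,P,f=snap("wrist","w7"); o=robot.get_obs(); print(o["t"],o["ee_pos"],o["gripper_width"],o["ft_force"]); np.save("P7.npy",P)
K,P=cam_pose("top"); f=cv2.imread("pics/top0.png")
# tray corners from picture
pick(K,P,[(str(p),*p,.018) for p in [(184,166),(277,184),(258,274),(166,256)]])
cv2.imwrite("pics/trayc.png",cv2.resize(f[150:290,150:295],None,fx=4,fy=4,interpolation=2))
E
```

```text
10.95 [ 0.42753144 -0.03138767  0.02783689] 0.06803442319490646 [-1.28226533  1.1287014   6.34423207]
(184, 166) [0.7049 0.3175]
(277, 184) [0.6601 0.1003]
(258, 274) [0.4505 0.1466]
(166, 256) [0.4949 0.3603]
```

View pics/w7.png

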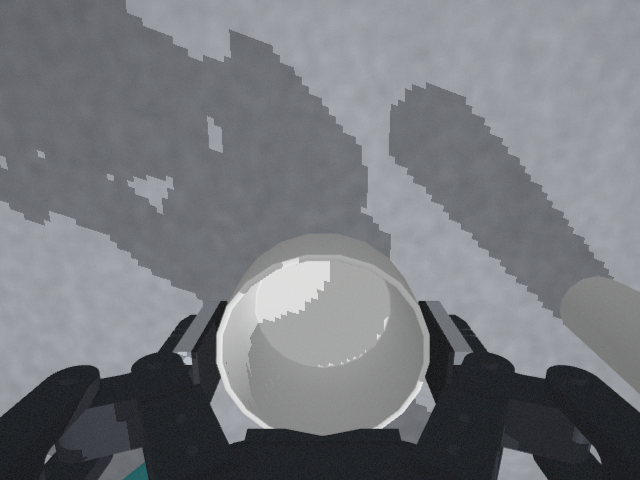

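View pics/trayc.png

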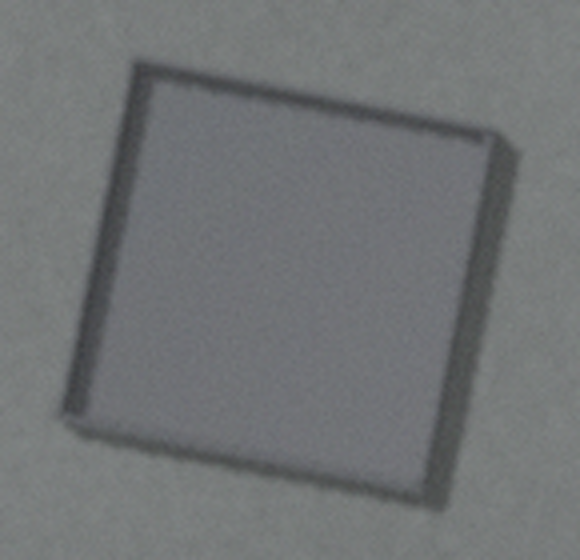

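Request:
servo_tool([
  [0,0,30,0],
  [0,0,75,0],
  [0,0,115,0],
  [20,34,125,0],
  [44,76,125,0],
  [68,118,125,0],
  [92,160,125,0],
  [115,200,125,0],
])

```text
t: 11.75
ee_pos: [0.5425, 0.1706, 0.1522]
tool_rot: [[-1.0, -0.001, 0.002], [-0.001, 1.0, 0.0], [-0.002, 0.0, -1.0]]
ft_force: [1.0, -0.3, 0.4]
gripper_width: 0.0679
```

Request:
servo_tool([
  [20,34,0,0],
  [39,66,0,0],
  [39,66,-30,0],
  [39,66,-70,0],
  [39,66,-95,0],
  [39,66,-110,0],
  [39,66,-114,0],
  [39,66,-114,0],
])

```text
t: 12.55
ee_pos: [0.5807, 0.2346, 0.0376]
tool_rot: [[-1.0, -0.001, 0.0], [-0.001, 1.0, 0.0], [-0.0, 0.0, -1.0]]
ft_force: [-0.3, 0.2, 0.2]
gripper_width: 0.0679
```

```bash
python3 - <<'E'
from h import *
K,P,f=snap("scene","s8"); o=robot.get_obs(); print(o["t"],o["ee_pos"],o["gripper_width"],o["ft_force"])
cv2.imwrite("pics/s8c.png",cv2.resize(f[120:370,150:490,::-1],None,fx=2,fy=2))
E
```

```text
12.6 [0.5814288  0.23488657 0.03861842] 0.06808254542892685 [ 0.1528159   0.37366335 -0.57417696]
```

View pics/s8c.png

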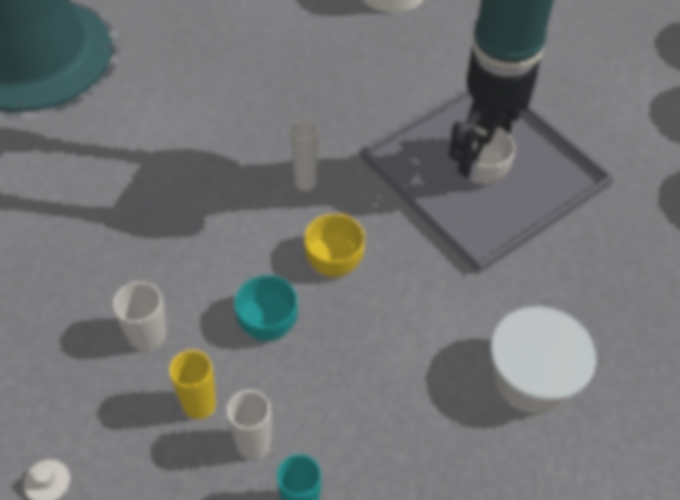

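Request:
servo_tool([
  [0,0,-2,0],
  [0,0,-3,0],
  [0,0,-4,0],
  [0,0,-5,0],
  [0,0,-5,0],
  [0,0,-5,0],
  [0,0,-5,0],
  [0,0,-5,0],
])

```text
t: 13.4
ee_pos: [0.5807, 0.2347, 0.0329]
tool_rot: [[-1.0, -0.001, 0.001], [-0.001, 1.0, 0.0], [-0.001, 0.0, -1.0]]
ft_force: [-1.1, -0.0, 5.2]
gripper_width: 0.0679
```

Request:
servo_tool([
  [0,0,0,0],
  [0,0,0,0],
  [0,0,0,0],
  [0,0,0,0],
  [0,0,0,0],
  [0,0,40,0],
  [0,0,85,0],
  [0,0,130,0],
], gripper=1)

```text
t: 14.2
ee_pos: [0.5797, 0.2344, 0.1629]
tool_rot: [[-1.0, -0.001, -0.002], [-0.001, 1.0, -0.001], [0.002, -0.001, -1.0]]
ft_force: [0.3, 0.5, 0.1]
gripper_width: 0.0852
```

Request:
servo_tool([
  [0,0,37,0],
  [0,0,37,0],
  [0,0,37,0],
  [0,0,37,0],
  [0,0,37,0],
  [0,0,37,0],
  [0,0,37,0],
  [0,0,37,0],
])

```text
t: 15.0
ee_pos: [0.5801, 0.2345, 0.1985]
tool_rot: [[-1.0, -0.001, -0.001], [-0.001, 1.0, -0.0], [0.001, -0.0, -1.0]]
ft_force: [0.2, -0.2, 0.5]
gripper_width: 0.0853
```

```bash
python3 - <<'E'
from h import *
K,P,f=snap("wrist","w9"); o=robot.get_obs(); print(o["t"],o["ee_pos"],o["gripper_width"],o["ft_force"]); np.save("P9.npy",P)
K,P,f=snap("top","t9"); 
cv2.imwrite("pics/t9c.png",cv2.resize(f[120:320,150:510,::-1],None,fx=2,fy=2))
E
```

```text
15.05 [0.58019685 0.23457772 0.19880413] 0.08564283179956592 [-0.12450234  0.40688052  0.18713559]
```

View pics/w9.png

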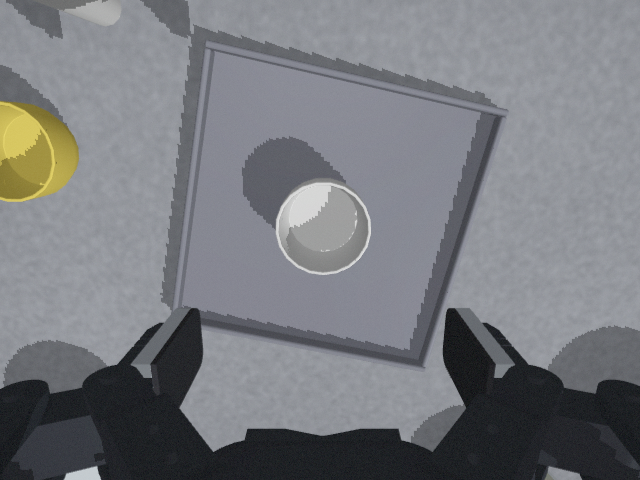

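View pics/t9c.png

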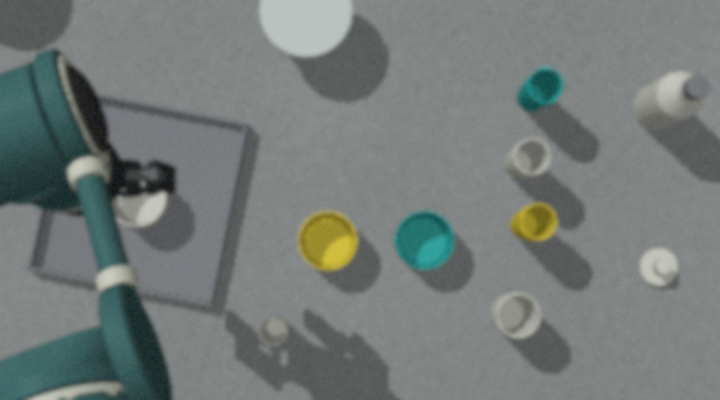

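Request:
servo_tool([
  [-15,-46,0,0],
  [-30,-92,0,0],
  [-45,-138,0,0],
  [-60,-184,0,0],
  [-75,-230,0,0],
  [-90,-276,0,0],
  [-105,-322,0,0],
  [-120,-368,0,0],
])

```text
t: 15.9
ee_pos: [0.4596, -0.135, 0.1997]
tool_rot: [[-1.0, -0.002, 0.001], [-0.002, 1.0, -0.0], [-0.001, -0.0, -1.0]]
ft_force: [0.9, 0.5, -0.1]
gripper_width: 0.0856
```

Request:
servo_tool([
  [-12,-36,0,0],
  [-20,-60,-10,0],
  [-20,-60,-20,0],
  [-20,-60,-20,0],
  [-20,-60,-20,0],
  [-20,-60,-20,0],
  [-20,-60,-20,0],
  [-20,-60,-20,0],
])

```text
t: 16.7
ee_pos: [0.4409, -0.1928, 0.1797]
tool_rot: [[-1.0, -0.003, 0.001], [-0.003, 1.0, -0.0], [-0.001, -0.0, -1.0]]
ft_force: [0.6, 0.1, -0.1]
gripper_width: 0.0855
```

```bash
python3 - <<'E'
from h import *
K,P,f=snap("wrist","w10"); o=robot.get_obs(); print(o["t"],o["ee_pos"],o["gripper_width"],o["ft_force"]); np.save("P10.npy",P)
pick(K,np.load("P9.npy"),[("A",323.5,228,.045)])
E
```

```text
16.75 [ 0.44078177 -0.1929032   0.17962722] 0.08539506722226439 [-0.41983951  1.12730622 -0.82808307]
A [0.5788 0.2355]
```

View pics/w10.png

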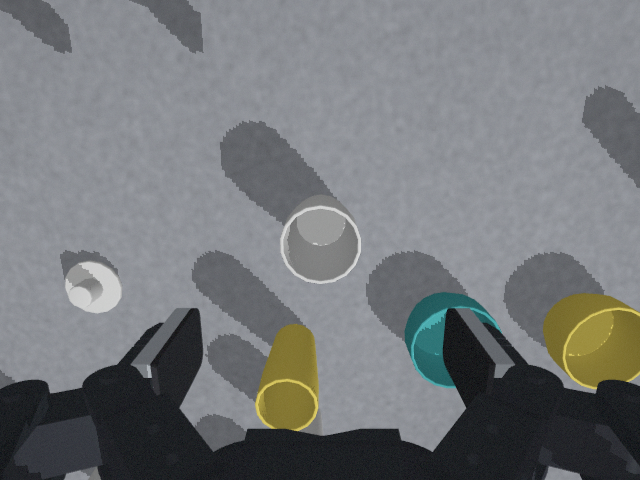

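```bash
python3 - <<'E'
from h import *
K=robot.calibration("wrist")["mtx"];pick(K,np.load("P10.npy"),[("C",320.5,245,.068)])
E
```

```text
C [ 0.4401 -0.1937]
```

Request:
servo_tool([
  [0,0,-30,0],
  [0,0,-70,0],
  [0,0,-100,0],
  [0,0,-115,0],
  [0,0,-119,0],
  [0,0,-119,0],
  [0,0,-119,0],
  [0,0,-119,0],
])

```text
t: 17.55
ee_pos: [0.4416, -0.1939, 0.0618]
tool_rot: [[-1.0, -0.001, 0.003], [-0.001, 1.0, -0.001], [-0.003, -0.001, -1.0]]
ft_force: [0.1, -0.4, 1.5]
gripper_width: 0.0853
```

Request:
servo_tool([
  [0,0,0,0],
  [0,0,0,0],
  [0,0,0,0],
  [0,0,0,0],
  [0,0,0,0],
  [0,0,0,0],
  [0,0,0,0],
  [0,0,0,0],
], gripper=0.4)

```text
t: 18.35
ee_pos: [0.4409, -0.1937, 0.0611]
tool_rot: [[-1.0, -0.001, 0.001], [-0.001, 1.0, -0.0], [-0.001, -0.0, -1.0]]
ft_force: [-2.0, -0.3, 6.1]
gripper_width: 0.05
```

Request:
servo_tool([
  [0,0,5,0],
  [0,0,20,0],
  [0,0,60,0],
  [0,0,100,0],
  [0,0,130,0],
  [0,0,130,0],
  [0,0,130,0],
  [0,0,130,0],
])

```text
t: 19.15
ee_pos: [0.4391, -0.1928, 0.1886]
tool_rot: [[-1.0, -0.001, -0.003], [-0.001, 1.0, 0.001], [0.003, 0.001, -1.0]]
ft_force: [1.1, 0.7, -0.7]
gripper_width: 0.0497
```

```bash
python3 - <<'E'
from h import *
K,P,f=snap("wrist","w11"); o=robot.get_obs(); print(o["t"],o["ee_pos"],o["gripper_width"],o["ft_force"]); np.save("P11.npy",P)
E
```

```text
19.2 [ 0.43896474 -0.19266118  0.18820655] 0.049865196583192946 [ 0.22435352 -0.19050454 -1.62319565]
```

View pics/w11.png

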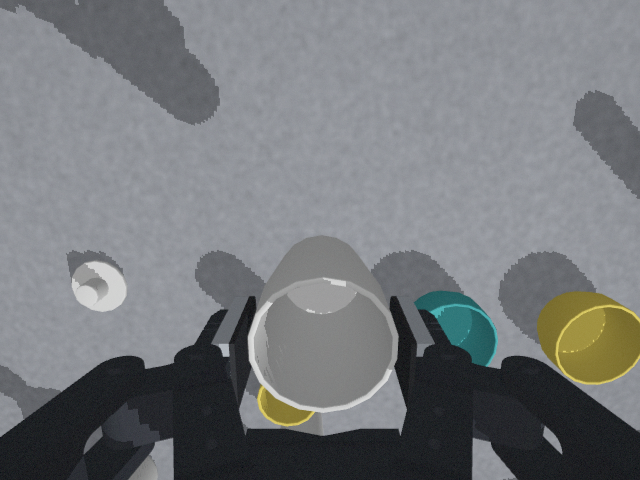

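Request:
servo_tool([
  [15,46,0,0],
  [30,92,0,0],
  [45,138,0,0],
  [60,184,0,0],
  [75,230,0,0],
  [90,276,0,0],
  [105,322,0,0],
  [120,368,0,0],
])

```text
t: 20.0
ee_pos: [0.5594, 0.1764, 0.188]
tool_rot: [[-1.0, -0.002, -0.004], [-0.002, 1.0, -0.001], [0.004, -0.001, -1.0]]
ft_force: [1.7, -0.9, -1.0]
gripper_width: 0.0497
```

Request:
servo_tool([
  [12,36,0,0],
  [19,60,0,0],
  [19,60,0,0],
  [19,60,-20,0],
  [19,60,-40,0],
  [19,60,-50,0],
  [19,60,-50,0],
  [19,60,-50,0],
])

```text
t: 20.8
ee_pos: [0.5791, 0.234, 0.14]
tool_rot: [[-1.0, -0.001, -0.001], [-0.001, 1.0, -0.0], [0.001, -0.0, -1.0]]
ft_force: [0.5, -0.7, -0.1]
gripper_width: 0.0497
```

```bash
python3 - <<'E'
from h import *
K,P,f=snap("wrist","w12"); o=robot.get_obs(); print(o["t"],o["ee_pos"],o["gripper_width"],o["ft_force"]); np.save("P12.npy",P)
K,P,f=snap("scene","s12")
cv2.imwrite("pics/s12c.png",cv2.resize(f[120:270,300:490,::-1],None,fx=3,fy=3))
E
```

```text
20.85 [0.5797523  0.23428281 0.14084113] 0.04948474211994046 [ 0.15130668  0.15389041 -0.81017384]
```

View pics/w12.png

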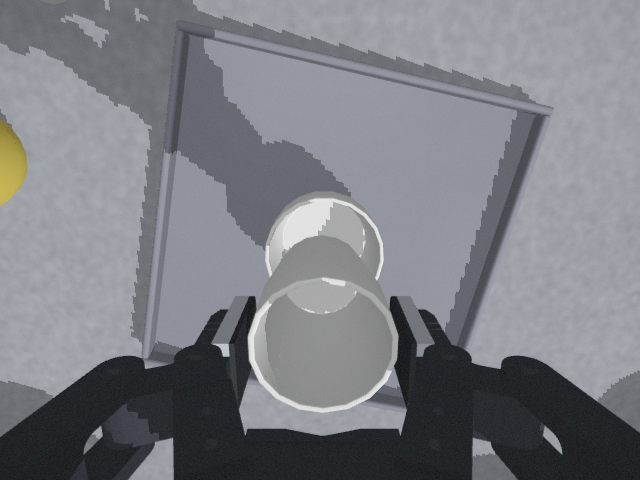

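View pics/s12c.png

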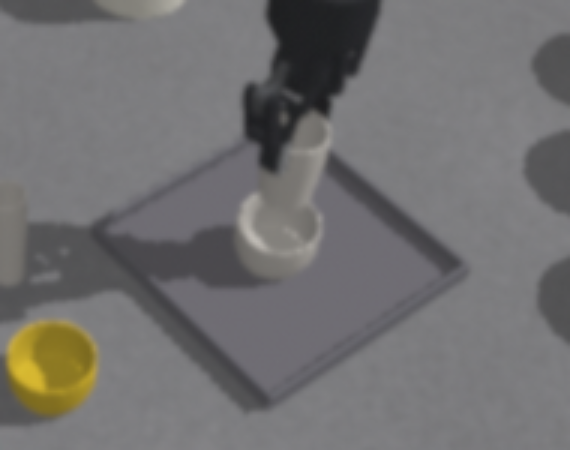

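Request:
servo_tool([
  [0,1,-20,0],
  [0,1,-40,0],
  [0,1,-55,0],
  [0,1,-62,0],
  [0,1,-65,0],
  [0,1,-67,0],
  [0,1,-67,0],
  [0,1,-67,0],
])

```text
t: 21.7
ee_pos: [0.58, 0.2359, 0.0741]
tool_rot: [[-1.0, -0.001, 0.001], [-0.001, 1.0, 0.0], [-0.001, 0.0, -1.0]]
ft_force: [-0.0, 0.2, -0.4]
gripper_width: 0.0499
```

Request:
servo_tool([
  [0,0,-1,0],
  [0,0,-2,0],
  [0,0,-3,0],
  [0,0,-3,0],
  [0,0,-3,0],
  [0,0,-3,0],
  [0,0,-3,0],
  [0,0,-3,0],
])

```text
t: 22.5
ee_pos: [0.5793, 0.2356, 0.0703]
tool_rot: [[-1.0, -0.001, -0.0], [-0.001, 1.0, 0.0], [0.0, 0.0, -1.0]]
ft_force: [0.1, 0.3, -0.3]
gripper_width: 0.0496
```

Request:
servo_tool([
  [0,0,-1,0],
  [0,0,-1,0],
  [0,0,-2,0],
  [0,0,-2,0],
  [0,0,-2,0],
  [0,0,-2,0],
  [0,0,-2,0],
  [0,0,-2,0],
])

```text
t: 23.3
ee_pos: [0.5799, 0.2356, 0.0702]
tool_rot: [[-1.0, -0.001, 0.001], [-0.001, 1.0, 0.0], [-0.001, 0.0, -1.0]]
ft_force: [-3.0, -1.6, 9.8]
gripper_width: 0.05
```

Request:
servo_tool([
  [0,0,1,0],
  [0,0,1,0],
  [0,0,1,0],
  [0,0,1,0],
  [0,0,1,0],
  [0,0,30,0],
  [0,0,75,0],
  [0,0,120,0],
], gripper=1)

```text
t: 24.1
ee_pos: [0.5783, 0.2353, 0.1881]
tool_rot: [[-1.0, -0.001, -0.003], [-0.001, 1.0, -0.001], [0.003, -0.001, -1.0]]
ft_force: [0.9, 0.5, 0.5]
gripper_width: 0.0856
```

Request:
servo_tool([
  [0,0,32,0],
  [0,0,32,0],
  [0,0,32,0],
  [0,0,32,0],
  [0,0,32,0],
  [0,0,32,0],
  [0,0,32,0],
  [0,0,32,0],
])

```text
t: 24.9
ee_pos: [0.5791, 0.2356, 0.2196]
tool_rot: [[-1.0, -0.001, -0.001], [-0.001, 1.0, -0.0], [0.001, -0.0, -1.0]]
ft_force: [-0.7, -0.2, 0.3]
gripper_width: 0.0853
```

```bash
python3 - <<'E'
from h import *
K,P,f=snap("wrist","w13"); o=robot.get_obs(); print(o["t"],o["ee_pos"],o["gripper_width"],o["ft_force"]); np.save("P13.npy",P)
K,P,f=snap("top","t13"); find("top",K,P,["tub_d"])
cv2.imwrite("pics/t13c.png",cv2.resize(f[120:320,150:510,::-1],None,fx=2,fy=2))
E
```

```text
24.95 [0.5792066  0.23558705 0.21982228] 0.08571280289735561 [0.02773819 0.3724885  0.03084232]
top tub_d 0.83 [ 0.5278 -0.0934 -0.    ] [360. 240.]
top tub_d 0.81 [ 0.6166 -0.2105 -0.0009] [409. 202.]
top tub_d 0.79 [0.5752 0.2388 0.011 ] [219. 221.]
top tub_d 0.71 [0.5809 0.2343 0.0028] [221. 219.]
```

View pics/w13.png

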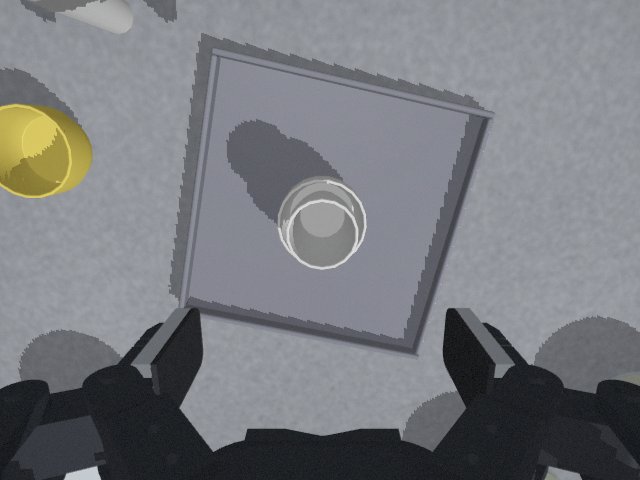

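View pics/t13c.png

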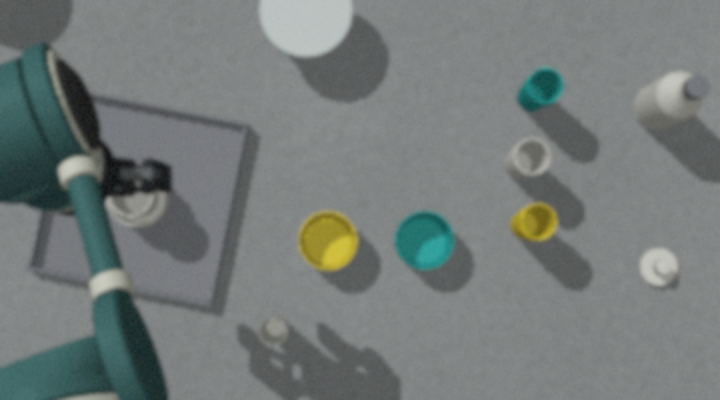

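Request:
servo_tool([
  [4,-48,0,0],
  [8,-96,0,0],
  [12,-144,0,0],
  [16,-192,0,0],
  [20,-240,0,0],
  [24,-288,0,0],
  [28,-336,0,0],
  [32,-384,0,0],
])

```text
t: 25.85
ee_pos: [0.6113, -0.1504, 0.2207]
tool_rot: [[-1.0, -0.001, 0.001], [-0.001, 1.0, -0.0], [-0.001, -0.0, -1.0]]
ft_force: [0.1, 0.6, -0.5]
gripper_width: 0.0852
```

Request:
servo_tool([
  [4,-44,0,0],
  [6,-62,-10,0],
  [6,-62,-20,0],
  [6,-62,-20,0],
  [6,-62,-20,0],
  [6,-62,-20,0],
  [6,-62,-20,0],
  [6,-62,-20,0],
])

```text
t: 26.65
ee_pos: [0.6177, -0.2095, 0.2009]
tool_rot: [[-1.0, -0.003, 0.001], [-0.003, 1.0, -0.0], [-0.001, -0.0, -1.0]]
ft_force: [0.2, 0.6, 0.9]
gripper_width: 0.0853
```

```bash
python3 - <<'E'
from h import *
K,P,f=snap("wrist","w14"); o=robot.get_obs(); print(o["t"],o["ee_pos"],o["gripper_width"],o["ft_force"]); np.save("P14.npy",P)
pick(K,np.load("P13.npy"),[("C",322.5,234,.077)])
E
```

```text
26.7 [ 0.617672   -0.20972152  0.20084238] 0.08533303137385014 [ 0.17457154 -0.8336954  -0.06272255]
C [0.5794 0.2358]
```

View pics/w14.png

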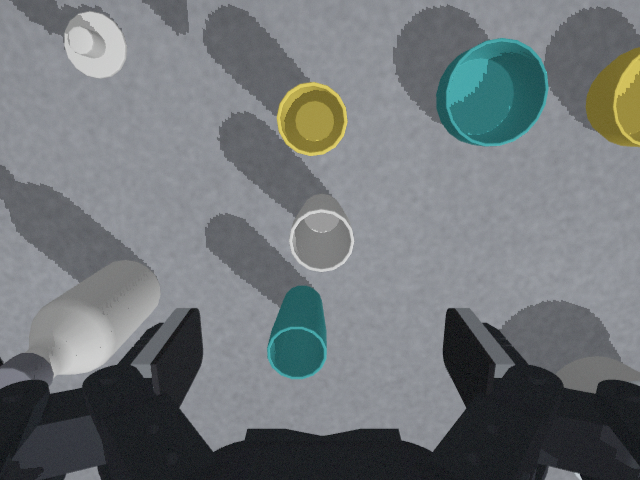

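```bash
python3 - <<'E'
from h import *
K=robot.calibration("wrist")["mtx"];pick(K,np.load("P14.npy"),[("D",321.5,240,.082)])
C=robot.calibration("wrist")["T_tool_cam"]
for y in (-.015,-.025,-.043):
  print(y,[(z,w2pix(K,C,[.011,y,z]).round(0).tolist()) for z in (0,.005,.01,.017,.022)])
E
python3 -c "
import cv2,numpy as np
cv2.imwrite('pics/z.png',np.hstack([cv2.resize(cv2.imread('pics/'+n)[280:420,180:320],(400,400)) for n in ('w4.png','w12.png')]))"
```

```text
D [ 0.6159 -0.2098]
-0.015 [(0, [277.0, 309.0]), (0.005, [278.0, 303.0]), (0.01, [280.0, 297.0]), (0.017, [282.0, 290.0]), (0.022, [283.0, 285.0])]
-0.025 [(0, [247.0, 309.0]), (0.005, [250.0, 303.0]), (0.01, [252.0, 297.0]), (0.017, [255.0, 290.0]), (0.022, [257.0, 285.0])]
-0.043 [(0, [193.0, 309.0]), (0.005, [198.0, 303.0]), (0.01, [202.0, 297.0]), (0.017, [207.0, 290.0]), (0.022, [211.0, 285.0])]
```

View pics/z.png

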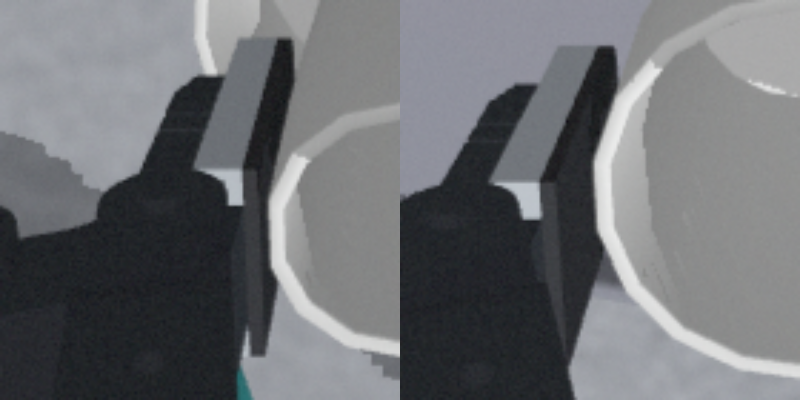

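Request:
servo_tool([
  [-1,0,-30,0],
  [-1,0,-70,0],
  [-1,0,-100,0],
  [-1,0,-115,0],
  [-1,0,-119,0],
  [-1,0,-119,0],
  [-1,0,-119,0],
  [-1,0,-119,0],
])

```text
t: 27.5
ee_pos: [0.6179, -0.211, 0.0836]
tool_rot: [[-1.0, -0.001, 0.004], [-0.001, 1.0, -0.001], [-0.004, -0.001, -1.0]]
ft_force: [0.4, -1.1, 0.9]
gripper_width: 0.0853
```

Request:
servo_tool([
  [0,0,0,0],
  [0,0,0,0],
  [0,0,0,0],
  [0,0,0,0],
  [0,0,0,0],
  [0,0,0,0],
  [0,0,0,0],
  [0,0,0,0],
], gripper=0.3)

```text
t: 28.3
ee_pos: [0.6169, -0.2105, 0.082]
tool_rot: [[-1.0, -0.001, 0.001], [-0.001, 1.0, -0.0], [-0.001, -0.0, -1.0]]
ft_force: [-1.7, 0.3, 5.6]
gripper_width: 0.0399
```

Request:
servo_tool([
  [0,0,5,0],
  [0,0,20,0],
  [0,0,60,0],
  [0,0,100,0],
  [0,0,135,0],
  [0,0,135,0],
  [0,0,135,0],
  [0,0,135,0],
])

```text
t: 29.1
ee_pos: [0.6153, -0.21, 0.215]
tool_rot: [[-1.0, -0.001, -0.002], [-0.001, 1.0, 0.001], [0.002, 0.001, -1.0]]
ft_force: [-0.1, -0.2, -0.3]
gripper_width: 0.0403
```

```bash
python3 - <<'E'
from h import *
K,P,f=snap("wrist","w15"); o=robot.get_obs(); print(o["t"],o["ee_pos"],o["gripper_width"],o["ft_force"]); np.save("P15.npy",P)
E
```

```text
29.15 [ 0.61500619 -0.20988793  0.21426152] 0.04017783985399282 [ 0.18364237 -0.08828096 -0.61556019]
```

View pics/w15.png

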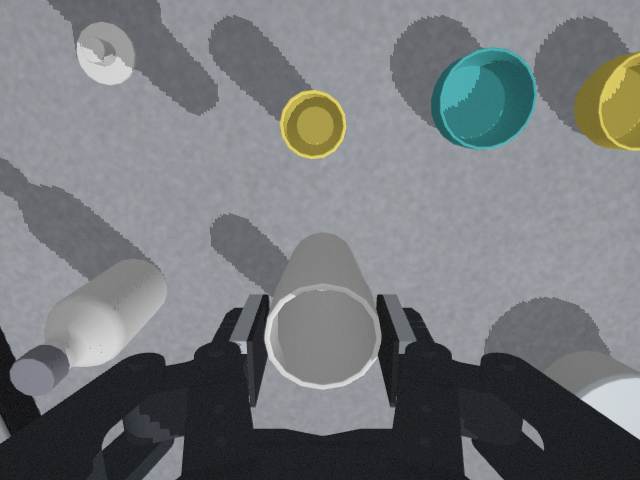

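Request:
servo_tool([
  [-4,48,0,0],
  [-8,96,0,0],
  [-12,144,0,0],
  [-16,192,0,0],
  [-20,240,0,0],
  [-24,288,0,0],
  [-28,336,0,0],
  [-32,384,0,0],
])

```text
t: 29.95
ee_pos: [0.5827, 0.1752, 0.2142]
tool_rot: [[-1.0, -0.001, -0.003], [-0.001, 1.0, -0.001], [0.003, -0.001, -1.0]]
ft_force: [1.2, -0.3, -0.8]
gripper_width: 0.0404
```

Request:
servo_tool([
  [-35,428,0,0],
  [-37,446,0,0],
  [-37,446,-10,0],
  [-37,446,-20,0],
  [-37,446,-30,0],
  [-37,446,-30,0],
  [-37,446,-30,0],
  [-37,446,-30,0],
])

```text
t: 30.75
ee_pos: [0.55, 0.5722, 0.1882]
tool_rot: [[-1.0, -0.001, -0.003], [-0.001, 1.0, -0.003], [0.003, -0.003, -1.0]]
ft_force: [1.3, 0.3, 0.1]
gripper_width: 0.0402
```

Request:
servo_tool([
  [0,0,15,0],
  [0,0,28,0],
  [0,0,28,0],
  [0,0,28,0],
  [0,0,28,0],
  [0,0,28,0],
  [0,0,28,0],
  [0,0,28,0],
])

```text
t: 31.55
ee_pos: [0.5514, 0.5706, 0.2191]
tool_rot: [[-1.0, -0.001, -0.0], [-0.001, 1.0, -0.0], [0.0, -0.0, -1.0]]
ft_force: [-0.6, -0.2, -0.3]
gripper_width: 0.0401
```

```bash
python3 - <<'E'
from h import *
K,P,f=snap("wrist","w16"); o=robot.get_obs(); print(o["t"],o["ee_pos"],o["gripper_width"],o["ft_force"])
K,P,f=snap("top","t16")
E
```

```text
31.6 [0.55139673 0.57076107 0.21910676] 0.04037162817769761 [ 0.62135184 -0.2468459   0.45211286]
```

View pics/w16.png

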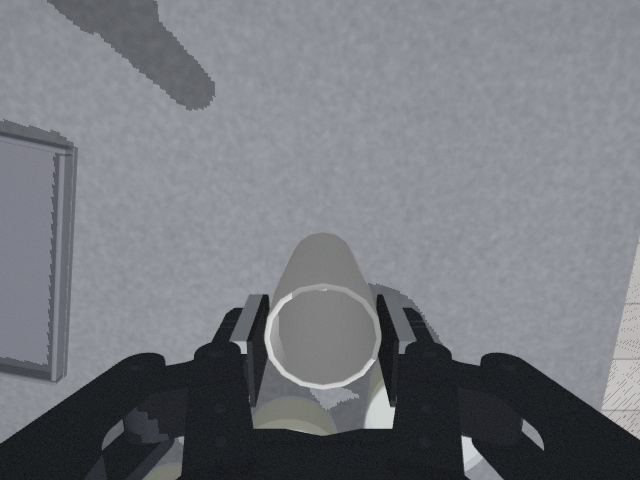

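View pics/t16.png

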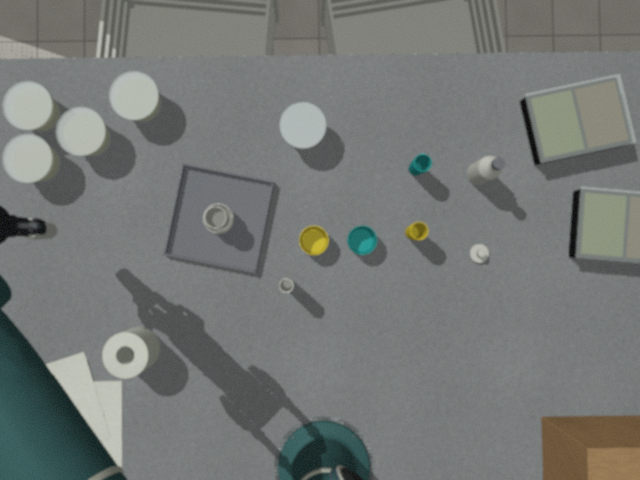

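Request:
servo_tool([
  [4,-45,0,0],
  [8,-90,0,0],
  [12,-135,0,0],
  [16,-180,0,0],
  [20,-225,0,0],
  [24,-270,0,0],
  [28,-312,0,0],
  [28,-335,0,0],
])

```text
t: 32.45
ee_pos: [0.5796, 0.2329, 0.2195]
tool_rot: [[-1.0, 0.001, 0.0], [0.001, 1.0, -0.001], [-0.0, -0.001, -1.0]]
ft_force: [-0.6, 0.3, -0.6]
gripper_width: 0.0403
```

Request:
servo_tool([
  [0,0,-10,0],
  [0,0,-20,0],
  [0,0,-25,0],
  [0,0,-25,0],
  [0,0,-25,0],
  [0,0,-25,0],
  [0,0,-25,0],
  [0,0,-25,0],
])

```text
t: 33.25
ee_pos: [0.5796, 0.2364, 0.1947]
tool_rot: [[-1.0, -0.001, 0.001], [-0.001, 1.0, 0.0], [-0.001, 0.0, -1.0]]
ft_force: [-0.2, -0.3, -1.0]
gripper_width: 0.0405
```

```bash
python3 - <<'E'
from h import *
K,P,f=snap("wrist","w17"); o=robot.get_obs(); print(o["t"],o["ee_pos"],o["gripper_width"],o["ft_force"]); np.save("P17.npy",P)
cv2.imwrite("pics/w17c.png",cv2.resize(f[150:420,180:460,::-1],None,fx=2.2,fy=2.2))
E
```

```text
33.3 [0.5795316  0.2363199  0.19464098] 0.03995118742644916 [-0.06639263  0.07173871 -0.97932937]
```

View pics/w17c.png

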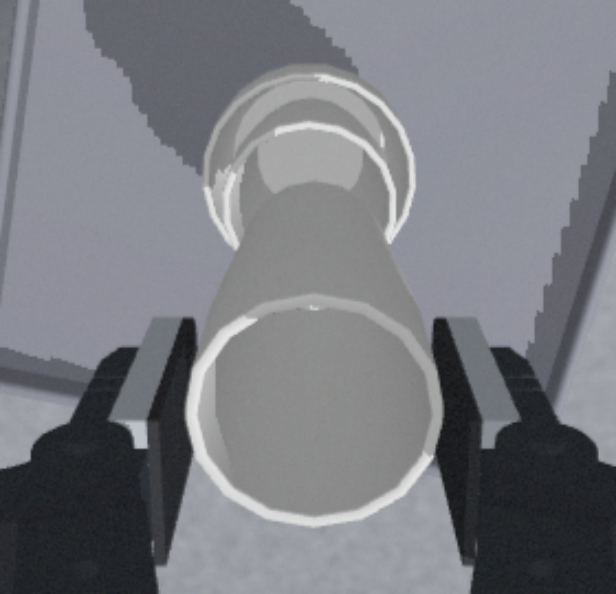

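```bash
cat > ov.py <<'E'
from h import *
K=robot.calibration("wrist")["mtx"];P=np.load("P17.npy"); f=cv2.imread("pics/w17.png")[:,:,::-1]
c=pix2w(K,P,323.2,336.5,.195)
print("D rim",c)
for x,y in [(.5794,.2358)]:
    g=[w2pix(K,P,[x+.025*np.cos(a),y+.025*np.sin(a),.077]) for a in np.linspace(0,6.28,80)]
    g=np.array(g); print("C l,r,top",g[:,0].min(),g[:,0].max(),g[:,1].min())
overlay(K,P,f,[(.5794,.2358,.077,.025),(c[0],c[1],.195,.0205)],"ov17",(150,420,180,460),2.2)
E
python3 ov.py
```

```text
D rim [0.57854585 0.2369235  0.195     ]
C l,r,top 280.6014990057579 361.29367042709873 203.34396614302315
```

View pics/ov17.png

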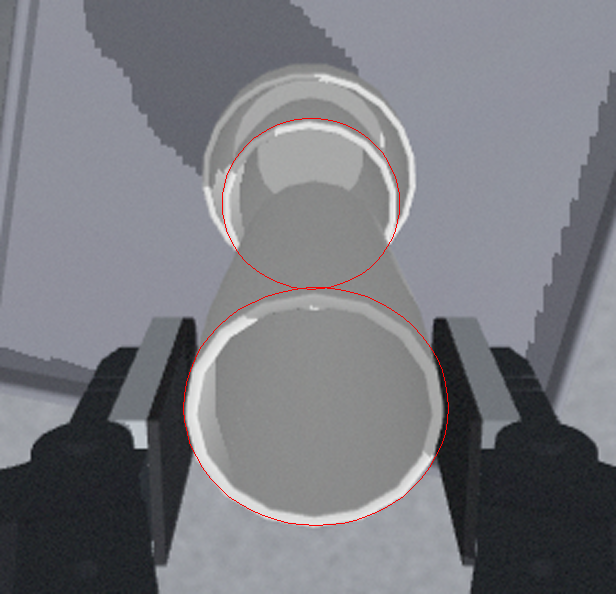

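Request:
servo_tool([
  [0,-1,-20,0],
  [0,-1,-40,0],
  [0,-1,-60,0],
  [0,-1,-75,0],
  [0,-1,-85,0],
  [0,-1,-92,0],
  [0,-1,-92,0],
  [0,-1,-92,0],
])

```text
t: 34.1
ee_pos: [0.5799, 0.2353, 0.1029]
tool_rot: [[-1.0, -0.001, 0.001], [-0.001, 1.0, 0.0], [-0.001, 0.0, -1.0]]
ft_force: [0.7, 0.3, -0.2]
gripper_width: 0.0405
```

Request:
servo_tool([
  [0,0,-2,0],
  [0,0,-4,0],
  [0,0,-5,0],
  [0,0,-6,0],
  [0,0,-6,0],
  [0,0,-6,0],
  [0,0,-6,0],
  [0,0,-6,0],
])

```text
t: 34.9
ee_pos: [0.5794, 0.2351, 0.0963]
tool_rot: [[-1.0, -0.001, 0.0], [-0.001, 1.0, 0.0], [-0.0, 0.0, -1.0]]
ft_force: [0.7, -0.8, -0.4]
gripper_width: 0.0401
```

Request:
servo_tool([
  [0,0,-1,0],
  [0,0,-2,0],
  [0,0,-2,0],
  [0,0,-2,0],
  [0,0,-2,0],
  [0,0,-2,0],
  [0,0,-2,0],
  [0,0,-2,0],
])

```text
t: 35.7
ee_pos: [0.5798, 0.2352, 0.095]
tool_rot: [[-1.0, -0.001, 0.001], [-0.001, 1.0, 0.0], [-0.001, 0.0, -1.0]]
ft_force: [-1.7, -1.3, 5.4]
gripper_width: 0.0399
```

```bash
python3 - <<'E'
from h import *
K,P,f=snap("wrist","w18"); o=robot.get_obs(); print(o["t"],o["ee_pos"],o["gripper_width"],o["ft_force"])
cv2.imwrite("pics/w18c.png",cv2.resize(f[150:420,180:460,::-1],None,fx=2.2,fy=2.2))
E
```

```text
35.75 [0.57977797 0.23518367 0.09502667] 0.03985025147351673 [-1.2342018  -0.26039554  6.09017457]
```

View pics/w18c.png

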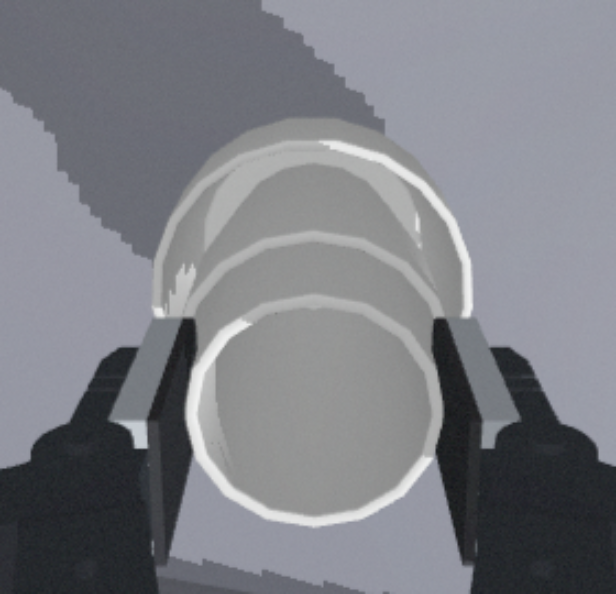

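Request:
servo_tool([
  [0,0,1,0],
  [0,0,1,0],
  [0,0,1,0],
  [0,0,1,0],
  [0,0,1,0],
  [0,0,30,0],
  [0,0,75,0],
  [0,0,115,0],
], gripper=1)

```text
t: 36.55
ee_pos: [0.5789, 0.235, 0.2101]
tool_rot: [[-1.0, -0.001, -0.001], [-0.001, 1.0, -0.0], [0.001, -0.0, -1.0]]
ft_force: [0.2, -0.1, -0.6]
gripper_width: 0.0853
```

Request:
servo_tool([
  [0,0,10,0],
  [0,0,10,0],
  [0,0,10,0],
  [0,0,10,0],
  [0,0,10,0],
  [0,0,10,0],
  [0,0,10,0],
  [0,0,10,0],
])

```text
t: 37.35
ee_pos: [0.5793, 0.235, 0.2189]
tool_rot: [[-1.0, -0.001, -0.001], [-0.001, 1.0, -0.0], [0.001, -0.0, -1.0]]
ft_force: [0.6, -0.1, -0.6]
gripper_width: 0.0853
```

```bash
python3 - <<'E'
from h import *
K,P,f=snap("wrist","w19"); o=robot.get_obs(); print(o["t"],o["ee_pos"],o["gripper_width"],o["ft_force"]); np.save("P19.npy",P)
cv2.imwrite("pics/w19c.png",cv2.resize(f[150:350,200:460,::-1],None,fx=3,fy=3,interpolation=2))
E
```

```text
37.4 [0.57935206 0.23509699 0.21907831] 0.08522728750460622 [-0.02629512 -0.44779063  0.01199374]
```

View pics/w19c.png

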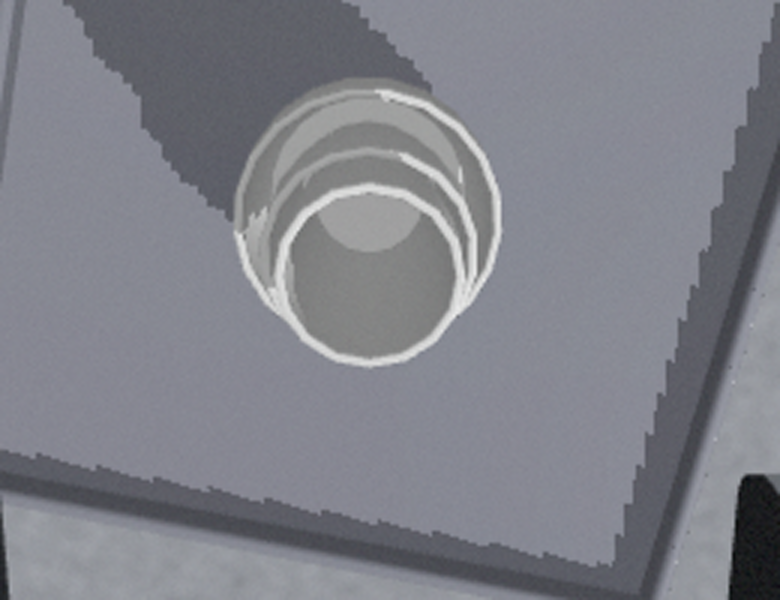

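Request:
servo_tool([
  [-33,-34,0,0],
  [-66,-68,0,0],
  [-99,-102,0,0],
  [-130,-134,0,0],
  [-152,-156,0,0],
  [-152,-156,0,0],
  [-152,-156,0,0],
  [-152,-156,0,0],
])

```text
t: 38.2
ee_pos: [0.4284, 0.0796, 0.2199]
tool_rot: [[-1.0, -0.001, 0.001], [-0.001, 1.0, 0.001], [-0.001, 0.001, -1.0]]
ft_force: [-0.1, -0.0, 0.3]
gripper_width: 0.0856
```

```bash
python3 - <<'E'
from h import *
K,P,f=snap("wrist","w20"); o=robot.get_obs(); print(o["t"],o["ee_pos"],o["gripper_width"],o["ft_force"]); np.save("P20.npy",P)
pick(K,np.load("P19.npy"),[("D",323.5,241.5,.095)])
cv2.imwrite("pics/w20c.png",cv2.resize(f[150:350,200:460,::-1],None,fx=3,fy=3,interpolation=2))
E
```

```text
38.25 [0.42841787 0.07974021 0.21973769] 0.08559083064192444 [ 0.30226043  0.57293498 -0.16579337]
D [0.5796 0.236 ]
```

View pics/w20c.png

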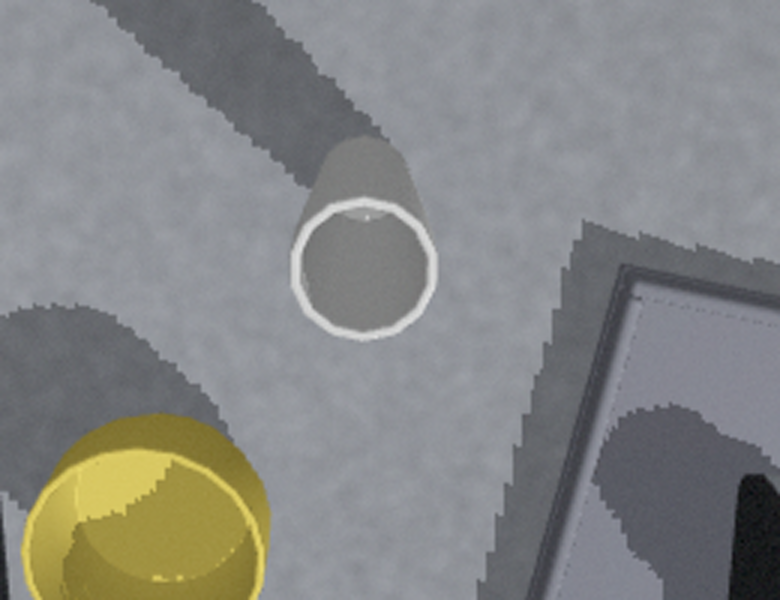

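```bash
python3 - <<'E'
from h import *
K=robot.calibration("wrist")["mtx"];pick(K,np.load("P20.npy"),[("E",321.5,239.5,.096)])
E
```

```text
E [0.4276 0.0794]
```

Request:
servo_tool([
  [0,0,-30,0],
  [0,0,-70,0],
  [0,0,-100,0],
  [0,0,-118,0],
  [0,0,-123,0],
  [0,0,-123,0],
  [0,0,-123,0],
  [0,0,-123,0],
])

```text
t: 39.05
ee_pos: [0.4289, 0.0794, 0.0977]
tool_rot: [[-1.0, -0.001, 0.003], [-0.001, 1.0, 0.0], [-0.003, 0.0, -1.0]]
ft_force: [0.0, -0.3, -0.4]
gripper_width: 0.0852
```

Request:
servo_tool([
  [0,0,0,0],
  [0,0,0,0],
  [0,0,0,0],
  [0,0,0,0],
  [0,0,0,0],
  [0,0,0,0],
  [0,0,0,0],
  [0,0,0,0],
], gripper=0.2)

```text
t: 39.85
ee_pos: [0.4278, 0.0791, 0.0967]
tool_rot: [[-1.0, -0.001, 0.001], [-0.001, 1.0, -0.0], [-0.001, -0.0, -1.0]]
ft_force: [0.1, -1.2, 4.0]
gripper_width: 0.0296
```

Request:
servo_tool([
  [0,0,5,0],
  [0,0,20,0],
  [0,0,60,0],
  [0,0,100,0],
  [0,0,130,0],
  [0,0,130,0],
  [0,0,130,0],
  [0,0,130,0],
])

```text
t: 40.65
ee_pos: [0.4261, 0.079, 0.2246]
tool_rot: [[-1.0, -0.001, -0.003], [-0.001, 1.0, -0.0], [0.003, -0.0, -1.0]]
ft_force: [0.8, 0.2, -2.0]
gripper_width: 0.0296
```

```bash
python3 - <<'E'
from h import *
K,P,f=snap("wrist","w21"); o=robot.get_obs(); print(o["t"],o["ee_pos"],o["gripper_width"],o["ft_force"])
cv2.imwrite("pics/w21c.png",cv2.resize(f[150:420,180:460,::-1],None,fx=2.2,fy=2.2))
E
```

```text
40.7 [0.42597591 0.07894175 0.22433875] 0.029435288984488436 [ 0.92050523 -0.39939811 -1.35665944]
```

View pics/w21c.png

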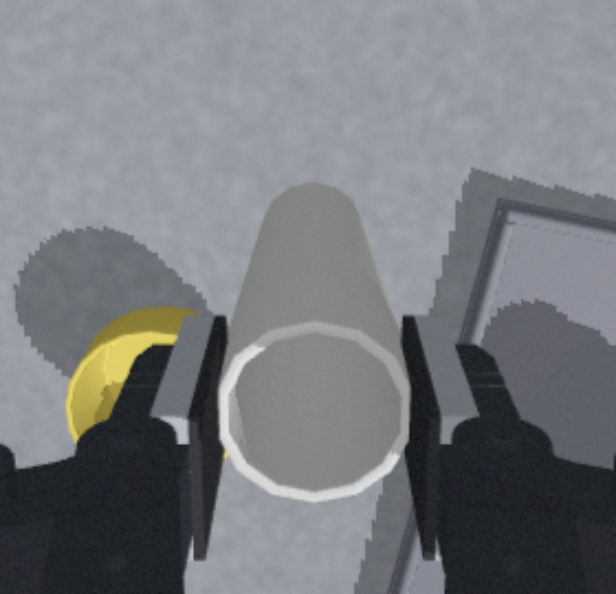

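Request:
servo_tool([
  [30,31,5,0],
  [62,64,5,0],
  [94,97,5,0],
  [124,128,5,0],
  [145,150,5,0],
  [152,157,0,0],
  [152,157,-10,0],
  [152,157,-15,0],
])

```text
t: 41.5
ee_pos: [0.5773, 0.2348, 0.2082]
tool_rot: [[-1.0, -0.001, -0.005], [-0.001, 1.0, -0.002], [0.005, -0.002, -1.0]]
ft_force: [-0.5, -0.3, -1.1]
gripper_width: 0.03
```

Request:
servo_tool([
  [0,0,0,0],
  [0,0,0,0],
  [0,0,0,0],
  [0,0,0,0],
  [0,0,0,0],
  [0,0,0,0],
  [0,0,0,0],
  [0,0,0,0],
])

```text
t: 42.3
ee_pos: [0.5794, 0.2361, 0.2113]
tool_rot: [[-1.0, -0.001, 0.0], [-0.001, 1.0, -0.0], [-0.0, -0.0, -1.0]]
ft_force: [0.1, 0.3, -0.1]
gripper_width: 0.0301
```

```bash
python3 - <<'E'
from h import *
K,P,f=snap("wrist","w22"); o=robot.get_obs(); print(o["t"],o["ee_pos"],o["gripper_width"],o["ft_force"]); np.save("P22.npy",P)
z=o["ee_pos"][2]
c=pix2w(K,P,180+314.5/2.2,150+411/2.2,z); print("E rim",c)
overlay(K,P,f,[(.5796,.236,.095,.0205),(c[0],c[1],z,.016)],"w22c",(150,420,180,460),2.2)
E
```

```text
42.35 [0.57936311 0.23612696 0.21128151] 0.02994417301762203 [-0.8827191  -0.11520076 -0.10049456]
E rim [0.57864735 0.23657582 0.21128151]
```

View pics/w22c.png

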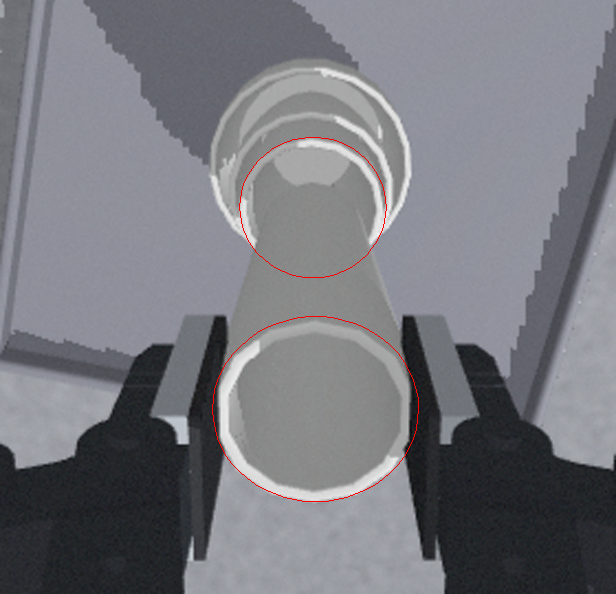

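Request:
servo_tool([
  [1,0,-15,0],
  [1,0,-35,0],
  [1,0,-55,0],
  [1,0,-72,0],
  [1,0,-84,0],
  [1,0,-90,0],
  [1,0,-90,0],
  [1,0,-90,0],
])

```text
t: 43.15
ee_pos: [0.5809, 0.2363, 0.1219]
tool_rot: [[-1.0, -0.001, 0.001], [-0.001, 1.0, 0.0], [-0.001, 0.0, -1.0]]
ft_force: [-0.8, -0.0, 0.8]
gripper_width: 0.0302
```

Request:
servo_tool([
  [0,0,-2,0],
  [0,0,-4,0],
  [0,0,-6,0],
  [0,0,-7,0],
  [0,0,-7,0],
  [0,0,-7,0],
  [0,0,-7,0],
  [0,0,-7,0],
])

```text
t: 43.95
ee_pos: [0.5805, 0.2361, 0.1144]
tool_rot: [[-1.0, -0.001, 0.0], [-0.001, 1.0, 0.0], [-0.0, 0.0, -1.0]]
ft_force: [0.1, -0.4, -0.4]
gripper_width: 0.0297
```

Request:
servo_tool([
  [0,0,-1,0],
  [0,0,-2,0],
  [0,0,-2,0],
  [0,0,-2,0],
  [0,0,-2,0],
  [0,0,-2,0],
  [0,0,-2,0],
  [0,0,-2,0],
])

```text
t: 44.75
ee_pos: [0.581, 0.2362, 0.1137]
tool_rot: [[-1.0, -0.001, 0.001], [-0.001, 1.0, 0.0], [-0.001, 0.0, -1.0]]
ft_force: [-1.7, -0.4, 5.0]
gripper_width: 0.03
```

Contact exactly at the predicted height. Release and look.

Request:
servo_tool([
  [0,0,1,0],
  [0,0,1,0],
  [0,0,1,0],
  [0,0,1,0],
  [0,0,1,0],
  [0,0,30,0],
  [0,0,75,0],
  [0,0,107,0],
], gripper=1)

```text
t: 45.55
ee_pos: [0.5808, 0.2362, 0.2213]
tool_rot: [[-1.0, -0.001, 0.001], [-0.001, 1.0, 0.0], [-0.001, 0.0, -1.0]]
ft_force: [1.2, 0.7, 0.5]
gripper_width: 0.0854
```

Request:
servo_tool([
  [0,0,0,0],
  [0,0,0,0],
  [0,0,0,0],
  [0,0,0,0],
  [0,0,0,0],
  [0,0,0,0],
  [0,0,0,0],
  [0,0,0,0],
])

```text
t: 46.35
ee_pos: [0.5803, 0.2361, 0.2191]
tool_rot: [[-1.0, -0.001, -0.0], [-0.001, 1.0, -0.0], [0.0, -0.0, -1.0]]
ft_force: [0.1, 0.4, 0.3]
gripper_width: 0.0857
```

```bash
python3 - <<'E'
from h import *
K,P,f=snap("wrist","w23"); o=robot.get_obs(); print(o["t"],o["ee_pos"],o["gripper_width"],o["ft_force"]); np.save("P23.npy",P)
cv2.imwrite("pics/w23c.png",cv2.resize(f[150:350,200:460,::-1],None,fx=3,fy=3,interpolation=2))
K,P,f=snap("top","t23"); find("top",K,P,["lid"])
cv2.imwrite("pics/t23c.png",cv2.resize(f[120:320,150:510,::-1],None,fx=2,fy=2))
E
```

```text
46.4 [0.58035931 0.23609834 0.21918591] 0.08513638142749859 [ 0.43073411 -0.20271343  0.60259748]
top lid 0.73 [ 0.472  -0.3946 -0.002 ] [487. 262.]
```

View pics/w23c.png

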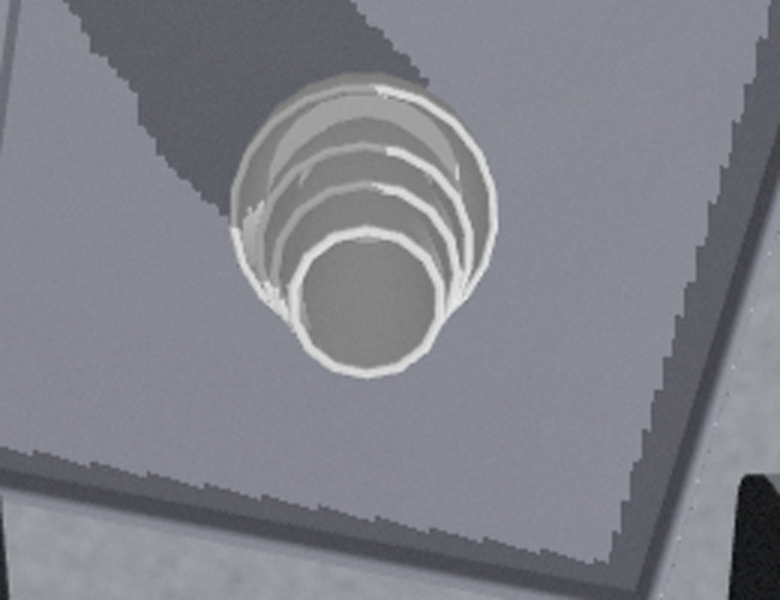

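View pics/t23c.png

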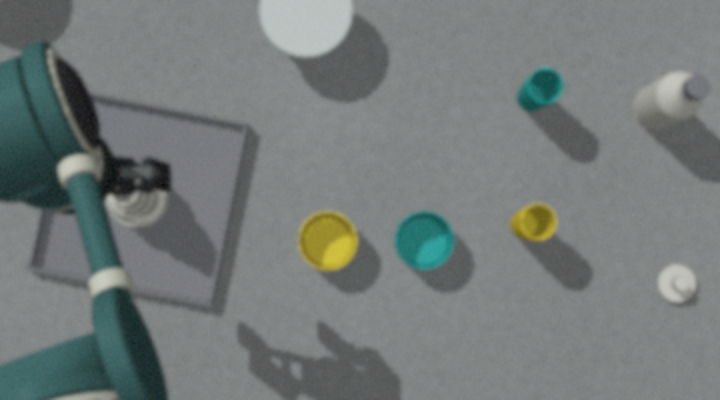

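Request:
servo_tool([
  [-8,-48,0,0],
  [-16,-96,0,0],
  [-24,-144,0,0],
  [-32,-192,0,0],
  [-40,-240,0,0],
  [-48,-288,0,0],
  [-56,-336,0,0],
  [-64,-380,0,0],
])

```text
t: 47.3
ee_pos: [0.5159, -0.146, 0.2198]
tool_rot: [[-1.0, -0.001, 0.001], [-0.001, 1.0, -0.001], [-0.001, -0.001, -1.0]]
ft_force: [0.4, -0.2, 0.2]
gripper_width: 0.0851
```

Request:
servo_tool([
  [-9,-48,0,0],
  [-18,-96,0,0],
  [-27,-144,-10,0],
  [-36,-192,-20,0],
  [-44,-235,-40,0],
  [-44,-248,-60,0],
  [-44,-248,-70,0],
  [-44,-248,-70,0],
])

```text
t: 48.1
ee_pos: [0.4711, -0.3907, 0.1471]
tool_rot: [[-1.0, -0.0, -0.003], [-0.0, 1.0, 0.003], [0.003, 0.003, -1.0]]
ft_force: [0.2, -0.1, 0.2]
gripper_width: 0.0856
```

Request:
servo_tool([
  [0,0,0,0],
  [0,0,0,0],
  [0,0,0,0],
  [0,0,0,0],
  [0,0,0,0],
  [0,0,0,0],
  [0,0,0,0],
  [0,0,0,0],
], gripper=0.6)

```text
t: 48.9
ee_pos: [0.4723, -0.392, 0.1493]
tool_rot: [[-1.0, -0.001, -0.0], [-0.001, 1.0, -0.0], [0.0, -0.0, -1.0]]
ft_force: [-0.2, -0.4, 0.4]
gripper_width: 0.0509
```

```bash
python3 - <<'E'
from h import *
K,P,f=snap("wrist","w24"); o=robot.get_obs(); print(o["t"],o["ee_pos"],o["gripper_width"],o["ft_force"]); np.save("P24.npy",P); find("wrist",K,P,["lid"])
pick(K,np.load("P23.npy"),[("E",322,250.7,.113)])
E
```

```text
48.95 [ 0.47229727 -0.39192093  0.14920415] 0.05122086700664289 [-0.75648565  0.63055932  0.10566621]
wrist lid 0.6 [ 0.477  -0.3922 -0.0007] [322. 237.]
E [0.5813 0.2361]
```

View pics/w24.png

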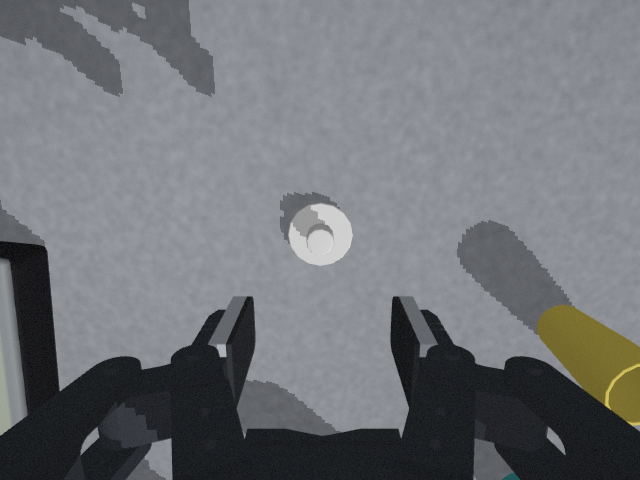

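```bash
python3 - <<'E'
from h import *
K=robot.calibration("wrist")["mtx"];P=np.load("P24.npy");pick(K,P,[("knob",320,242,.027),("disc",320.5,234.5,.009)])
f=cv2.imread("pics/w24.png")[:,:,::-1]
x,y,_=pix2w(K,P,320,242,.027); overlay(K,P,f,[(x,y,.027,.009),(x,y,.009,.022)],"w24c",(180,300,250,400),5)
E
```

```text
knob [ 0.4726 -0.3932]
disc [ 0.4725 -0.393 ]
```

View pics/w24c.png

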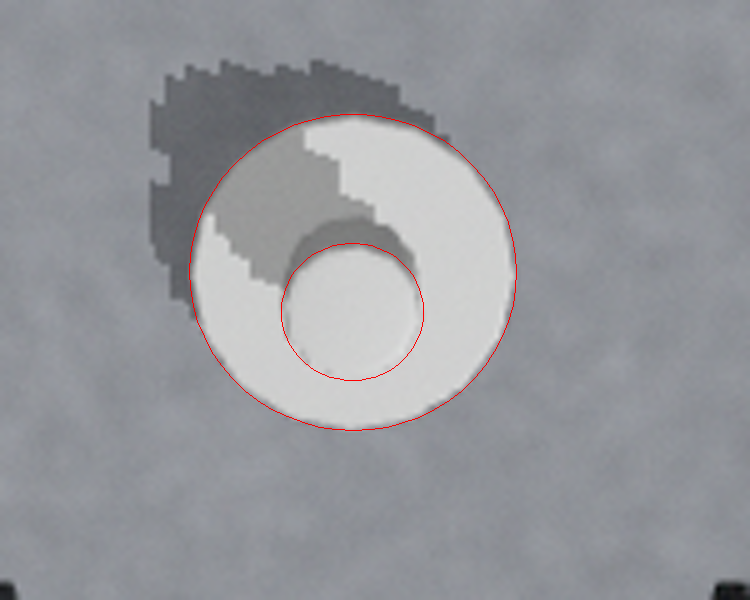

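Request:
servo_tool([
  [0,-1,-30,0],
  [0,-1,-65,0],
  [0,-1,-95,0],
  [0,-1,-112,0],
  [0,-1,-119,0],
  [0,-1,-121,0],
  [0,-1,-121,0],
  [0,-1,-121,0],
])

```text
t: 49.8
ee_pos: [0.4735, -0.3939, 0.03]
tool_rot: [[-1.0, -0.001, 0.002], [-0.001, 1.0, -0.002], [-0.002, -0.002, -1.0]]
ft_force: [-0.2, -0.4, 0.5]
gripper_width: 0.0513
```

Request:
servo_tool([
  [0,0,0,0],
  [0,0,0,0],
  [0,0,0,0],
  [0,0,0,0],
  [0,0,0,0],
  [0,0,0,0],
  [0,0,0,0],
  [0,0,0,0],
], gripper=0.05)

```text
t: 50.6
ee_pos: [0.4729, -0.3933, 0.0293]
tool_rot: [[-1.0, -0.001, 0.001], [-0.001, 1.0, -0.001], [-0.001, -0.001, -1.0]]
ft_force: [-0.6, 0.0, 6.1]
gripper_width: 0.0164
```

Request:
servo_tool([
  [0,0,3,0],
  [0,0,10,0],
  [0,0,40,0],
  [0,0,80,0],
  [0,0,120,0],
  [0,0,150,0],
  [0,0,160,0],
  [0,0,160,0],
])

```text
t: 51.4
ee_pos: [0.4732, -0.3937, 0.1902]
tool_rot: [[-1.0, -0.001, 0.003], [-0.001, 1.0, -0.003], [-0.003, -0.003, -1.0]]
ft_force: [0.9, 0.2, -1.2]
gripper_width: 0.0168
```

```bash
python3 - <<'E'
from h import *
K,P,f=snap("wrist","w25"); o=robot.get_obs(); print(o["t"],o["ee_pos"],o["gripper_width"],o["ft_force"]); np.save("P25.npy",P)
cv2.imwrite("pics/w25c.png",cv2.resize(f[150:420,180:460,::-1],None,fx=2.2,fy=2.2))
E
```

```text
51.45 [ 0.47221504 -0.39277212  0.18796161] 0.01634458755012115 [-0.04111953  0.81543548 -1.12061176]
```

View pics/w25c.png

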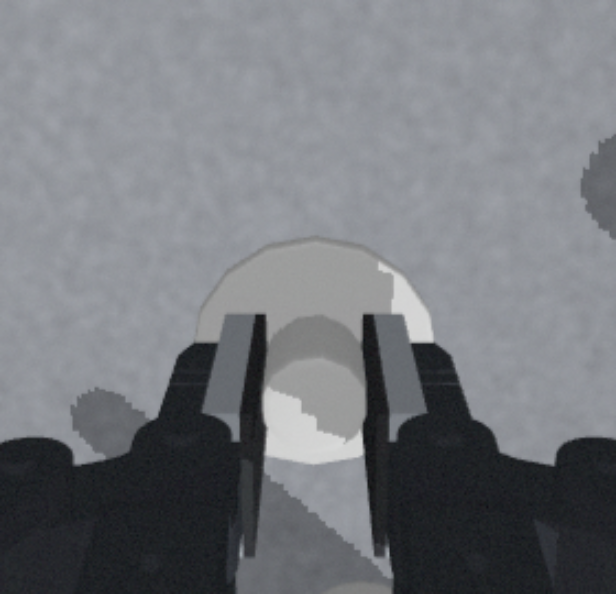

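Request:
servo_tool([
  [8,48,0,0],
  [16,96,0,0],
  [24,144,0,0],
  [32,192,0,0],
  [40,240,0,0],
  [48,288,0,0],
  [56,336,0,0],
  [64,380,0,0],
])

```text
t: 52.25
ee_pos: [0.5343, -0.0106, 0.185]
tool_rot: [[-1.0, -0.002, -0.005], [-0.002, 1.0, 0.0], [0.005, 0.0, -1.0]]
ft_force: [0.7, -0.7, -0.5]
gripper_width: 0.0168
```

Request:
servo_tool([
  [9,48,0,0],
  [18,96,0,0],
  [27,144,0,0],
  [36,192,0,0],
  [43,230,0,0],
  [45,249,0,0],
  [45,249,-10,0],
  [45,249,-15,0],
])

```text
t: 53.05
ee_pos: [0.5796, 0.235, 0.17]
tool_rot: [[-1.0, -0.002, -0.005], [-0.002, 1.0, -0.003], [0.005, -0.003, -1.0]]
ft_force: [-0.8, -0.0, -1.4]
gripper_width: 0.0165
```

Request:
servo_tool([
  [0,0,0,0],
  [0,0,0,0],
  [0,0,0,0],
  [0,0,0,0],
  [0,0,0,0],
  [0,0,0,0],
  [0,0,0,0],
  [0,0,0,0],
])

```text
t: 53.85
ee_pos: [0.5814, 0.2362, 0.1734]
tool_rot: [[-1.0, -0.001, 0.0], [-0.001, 1.0, 0.0], [-0.0, 0.0, -1.0]]
ft_force: [-0.6, 0.0, -1.1]
gripper_width: 0.0164
```

```bash
python3 - <<'E'
from h import *
K,P,f=snap("wrist","w26"); o=robot.get_obs(); print(o["t"],o["ee_pos"],o["gripper_width"],o["ft_force"]); np.save("P26.npy",P)
x,y,z=o["ee_pos"]; b=z-.0293
overlay(K,P,f,[(.5813,.2361,.113,.016),(x,y,b+.027,.009),(x,y,b+.009,.022)],"w26c",(150,420,180,460),2.2)
K,P,f=snap("scene","s26")
cv2.imwrite("pics/s26c.png",cv2.resize(f[100:270,300:490,::-1],None,fx=3,fy=3))
E
```

```text
53.9 [0.58137257 0.23618246 0.1733383 ] 0.016621134523619713 [ 0.02112225 -0.61729403 -0.54620701]
```

View pics/w26c.png

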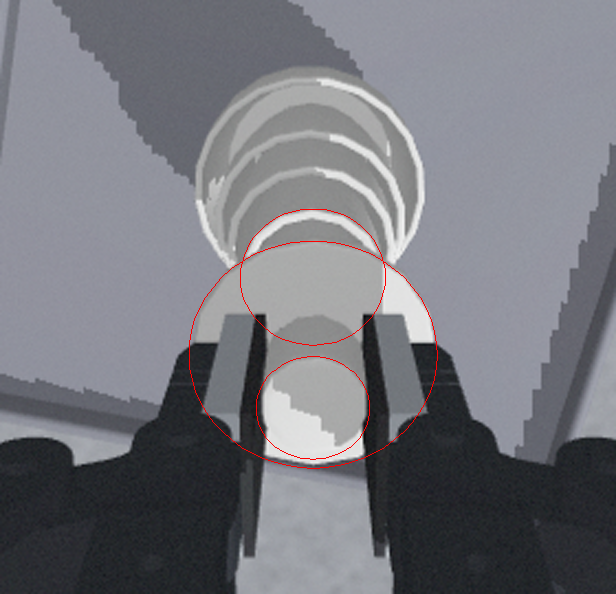

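View pics/s26c.png

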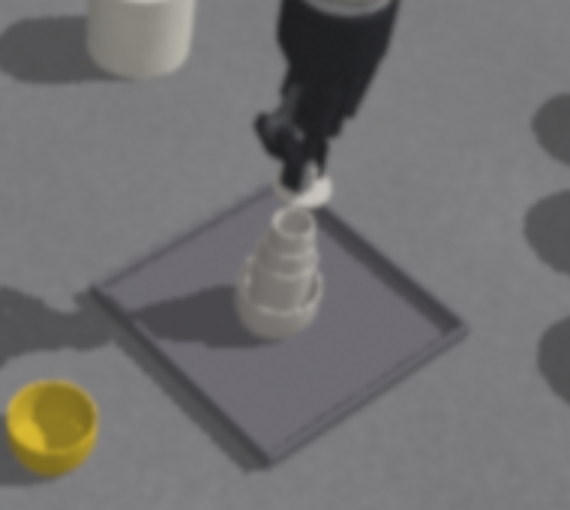

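Request:
servo_tool([
  [0,0,-10,0],
  [0,0,-20,0],
  [0,0,-25,0],
  [0,0,-28,0],
  [0,0,-30,0],
  [0,0,-32,0],
  [0,0,-33,0],
  [0,0,-33,0],
])

```text
t: 54.75
ee_pos: [0.5815, 0.2361, 0.1404]
tool_rot: [[-1.0, -0.001, 0.0], [-0.001, 1.0, 0.0], [-0.0, 0.0, -1.0]]
ft_force: [0.0, -0.1, -0.1]
gripper_width: 0.0162
```

```bash
python3 - <<'E'
from h import *
K,P,f=snap("wrist","w27"); o=robot.get_obs(); print(o["t"],o["ee_pos"],o["gripper_width"],o["ft_force"])
cv2.imwrite("pics/w27c.png",cv2.resize(f[150:420,180:460,::-1],None,fx=2.2,fy=2.2))
E
```

```text
54.8 [0.58151653 0.23616868 0.14051218] 0.01644363393510212 [1.27163462 0.05542837 0.59399194]
```

View pics/w27c.png

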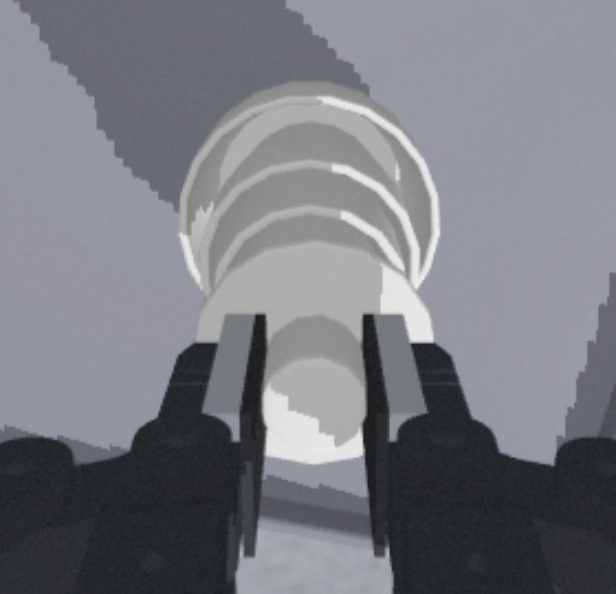

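TCP 0.1404 without contact (plug entering at 0.142); continue to seat at ~0.137.

Request:
servo_tool([
  [0,0,-1,0],
  [0,0,-2,0],
  [0,0,-3,0],
  [0,0,-3,0],
  [0,0,-3,0],
  [0,0,-3,0],
  [0,0,-3,0],
  [0,0,-3,0],
])

```text
t: 55.6
ee_pos: [0.5814, 0.2361, 0.1374]
tool_rot: [[-1.0, -0.001, 0.0], [-0.001, 1.0, 0.0], [-0.0, 0.0, -1.0]]
ft_force: [-0.1, -1.1, 1.2]
gripper_width: 0.0165
```

Request:
servo_tool([
  [0,0,-1,0],
  [0,0,-1,0],
  [0,0,-1,0],
  [0,0,-1,0],
  [0,0,-1,0],
  [0,0,-1,0],
  [0,0,-1,0],
  [0,0,-1,0],
])

```text
t: 56.4
ee_pos: [0.582, 0.2363, 0.1373]
tool_rot: [[-1.0, -0.001, 0.001], [-0.001, 1.0, 0.0], [-0.001, 0.0, -1.0]]
ft_force: [-1.0, -0.1, 4.7]
gripper_width: 0.0165
```

Request:
servo_tool([
  [0,0,1,0],
  [0,0,1,0],
  [0,0,1,0],
  [0,0,1,0],
  [0,0,1,0],
  [0,0,1,0],
  [0,0,25,0],
  [0,0,60,0],
], gripper=0.8)

```text
t: 57.2
ee_pos: [0.5792, 0.2353, 0.1936]
tool_rot: [[-1.0, -0.001, -0.006], [-0.001, 1.0, -0.002], [0.006, -0.002, -1.0]]
ft_force: [0.7, 0.1, -0.2]
gripper_width: 0.0687
```

Request:
servo_tool([
  [0,0,30,0],
  [0,0,50,0],
  [-30,0,50,0],
  [-60,0,50,0],
  [-60,0,50,0],
  [-60,0,50,0],
  [-60,0,50,0],
  [-60,0,50,0],
])

```text
t: 58.0
ee_pos: [0.5223, 0.2361, 0.2463]
tool_rot: [[-1.0, -0.001, 0.0], [-0.001, 1.0, 0.0], [-0.0, 0.0, -1.0]]
ft_force: [0.8, 0.7, 0.5]
gripper_width: 0.068
```

```bash
python3 - <<'E'
from h import *
K,P,f=snap("wrist","w28"); o=robot.get_obs(); print(o["t"],o["ee_pos"],o["gripper_width"],o["ft_force"])
overlay(K,P,f,[(.5813,.2361,.117,.022),(.5813,.2361,.135,.009)],"w28c")
K,P,f=snap("scene","s28")
cv2.imwrite("pics/s28c.png",cv2.resize(f[100:400,150:490,::-1],None,fx=2,fy=2))
E
```

```text
58.05 [0.52217391 0.23607293 0.24616   ] 0.06817963669651901 [-0.56941036 -0.17782575  0.40887374]
```

View pics/w28c.png

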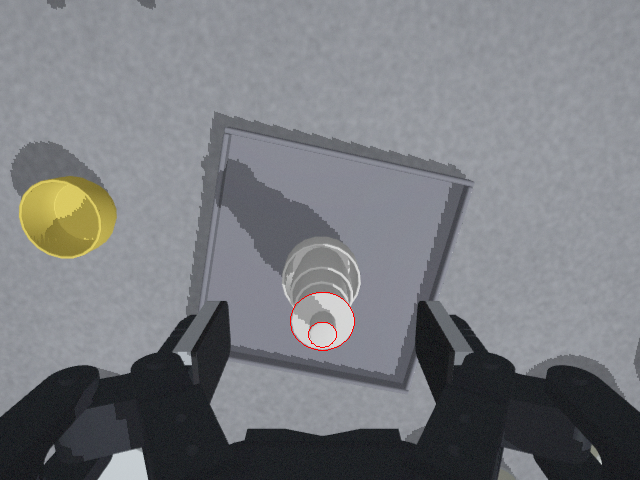

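View pics/s28c.png

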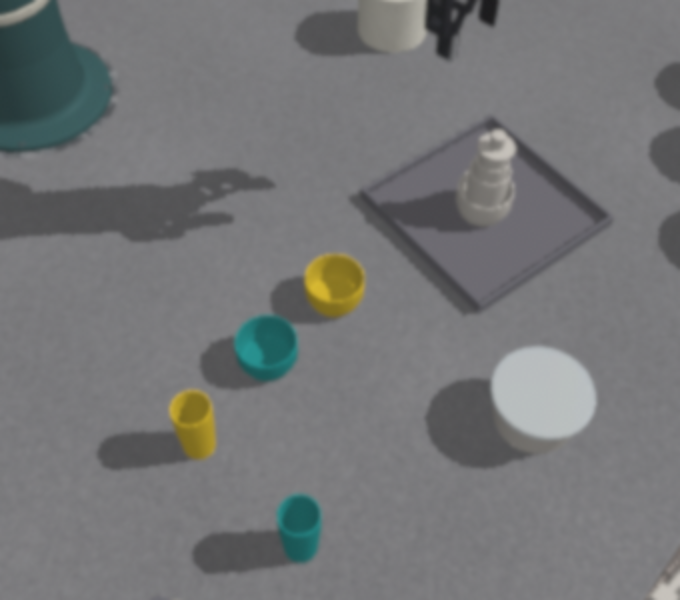

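```bash
python3 - <<'E'
from plant import robot
print(robot.finish_job())
E
```

```text
the job is handed in; nothing more can be done
None
```

The tubs are packed as asked and the job is handed in, at about 58 s of the 210 s allowed.

**What I did:** I took tub_e out of tub_a and set it on the counter. I then stood the empty tub_a on the tray and nested tub_c, tub_d and tub_e into it in that order. Last, I set the lid on tub_e. No white tub_b showed in any picture, so I treated it as absent. The lid was knocked a few centimetres aside during the run, so I located it again before picking it up.

**Last checks:**
- **Tubs:** each one made contact within about 1 mm of the height expected for standing on the floor below it, at about 5 to 10 N.
- **Lid:** it made contact at TCP 0.1373 m, against 0.137 m expected for seated. In the final wrist picture the disc and knob outlines matched a level, seated lid.
- **Surroundings:** in the final scene picture the look-alike tubs and the meal tub stood where they began. The soap and paper roll were only partly shown or out of that picture, but they looked unmoved in earlier top views.

**One mistake:** while carrying tub_d I mis-stated a move, and the arm overshot to y ≈ 0.57 m. It touched nothing: the measured force stayed under 2 N, and the pictures showed nothing disturbed.

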